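# Unload and reset a coaxial-drive bench vise

### The arm

A 6-joint arm with a two-finger parallel gripper is mounted at the origin on a cart in front of the work surface, level with it; the furniture and walls round the work are solid. World frame = base frame: x ahead of the robot, y to its left, z up, the work surface at z = 0. Lengths are in m, angles in degrees, forces in N, time in s.
With the tool pointing down it reaches from about 0.25 to 0.725 m from the base axis. Payload 9.7 kg.
Tool frame: the origin (TCP) lies where the fingers leave the gripper's body, on its centre line; the fingertips stand 73 mm ahead of it and the grasp point (between the pads) lies 54 mm ahead of it; y points along the fingers, x is the direction in which the jaws open and shut, and the axes are right-handed (so a half turn about y gives the same grasp; the last joint's range is limited). The gripper opens to 85 mm and grips with 20 to 120 N. Pads are 22 mm wide; open, the fingers measure 114 mm over their backs; the gripper's body (76 mm by 85 mm) begins 54 mm behind the grasp point. The pads swing forward as they close: fully open they stand 13 mm farther back than shut.
Start: joints at [-73.912, 4.979, 10.078, 95.1, 0, 90], TCP at [0.152, -0.528, 0.304] pointing down, gripper open.
Joint ranges: [-179.16, 179.16], [-48.56, 103.87], [-65.8, 70.77], [-126.05, 130.52], [-82.76, 87.17], [-180, 180]. Speed limits (degrees/s): [127.2, 127.2, 147.25, 180, 180, 180].

### API

Orientations are given as [roll, pitch, yaw] about the fixed x, y, z axes, in that order (R = Rz(yaw) Ry(pitch) Rx(roll)).
In Python, from workcell import sensors, imaging, bot, models gives the robot as it stands.
- The arm moves only by the tool arm_command, never from a script. Its argument "rows" is one flat list of numbers, 7 for each row, row after row: the shift along the tool's x, y, z in cm, then the turn, a rotation vector about the tool's x, y, z in degrees, then the gripper's target within -1 to 1 (fully open at 1, half-way at 0, shut at -1). A call has 1 to 12 rows; each row is the pose to reach, as a shift and turn from the pose commanded when the call began, along the tool's axes at that moment; what a row does not reach only later rows make up. A row lasts 1/12 s, in which the tool goes at most 41.7 mm and 7.16 degrees, less where a joint would pass 70% of its speed; a pose out of reach is approached as far as the arm can. A call with a gripper value outside its range is refused whole. The fingers move at their own pace and stop on an object; "force" is the grip in N (left out, the last holds). Time passes only in rows, so rows that repeat a pose let the fingers close. It gives the time, the measured TCP pose, the force and the opening at its end, in the units of the state.
- sensors.get_obs(): the state, without advancing time (a new reading comes with each control period).
- imaging.camera(name): name is "side" or "top"; returns a dict with "pixels" (420x560x3 uint8, blue, green, red), "z_map" (420x560 float32, m along the optical axis (not along the pixel's ray), 0 where there is no reading), "camera_matrix" (3x3 intrinsics, pixels), "world_from_camera" (4x4, takes a point from camera to world coordinates). Camera axes: x right, y up, looking along -z (the intrinsics and any distortion apply to the point x, -y, -z); pixel columns grow to the right and rows downward; lengths in m; the calibration is good to about 2 mm. A picture is of the moment at which its call begins.
- bot.job_done(): hands the job in, once; it reports no verdict.
Trained networks look in the newest picture that a camera, given by its name, has taken for a name from the list of things; names that differ only in an ending like _2 or _b are one class to them, and where a whole thing is asked for, a point or a joint stands for the part that bears it (a point fixed in the world has none). Each returns a list of dicts, best first, with "conf" (0 to 1); they miss things now and then, are a little off and sometimes report something else, mostly with a low value. They report only what shows in the picture. A call takes as long as a camera call. They do not tell look-alikes from the thing itself.
- models.search_frame(thing, camera): "extent" ([centre column, centre row, width, height] in pixels, round what is visible of it).
- models.spot_point(thing, camera): "location" ([column, row] in pixels: a listed point, or the origin of a listed thing).
The state is a dict: "time": time; "q": joint angles; "qd": joint speeds; "joint_efforts": joint torques, N m; "ee_pos": TCP position; "tcp_rot": TCP orientation; "wrist_force": force on the tool from outside, world axes, zero at the start; "torque": the same for the moment, N m; "opening": finger opening in m.
Only numpy, scipy, OpenCV 4.12 (cv2) and the standard library are available. Lean on these libraries where they do the work, as an engineer would, in place of code of your own. Each camera call takes 0.05 s, during which the arm holds its last target.

### The job

Open the little bench vise up to its index clip: with the big outer knob bring the jaw's pointer to about 5 mm short of the clip's blade, then let go of it and close that last gap with the small inner knob so that pointer and blade line up, without running past. Then lift the finished drilled block out of the jaws and set it down gently, standing upright, in the steel tray, keeping the jaw on its mark. Do not disturb the bottles, the jar or the tape roll.

Things in the scene. Friction and masses are not known exactly. Their poses are not given: they have to be found in the camera images.
- coarse_knob (a joint): Big outer knob of the coaxial pair on the vise: black, fluted, 54 mm in diameter, 52 to 76 mm above the worktop, upright axis. Rad, 0 at the start, stop at 4.1; grows as it is turned clockwise seen from above and moves the jaw 10 mm per rad away from the block, towards the knobs. Takes about 0.15 N m; stays where it is left. Does not turn freely if the inner knob is held.
- fine_knob (a joint): Small inner knob on the same axis, above the outer one: bare metal, 26 mm in diameter, 79 to 105 mm above the worktop. Clockwise from above it moves the same jaw the same way, 2.5 mm per rad. Geared 4 to 1 to the outer knob: always reads 4 x coarse_knob (rad) and each turns the other, so hold only one at a time. Takes about 0.05 N m; stays where it is left.
- coarse_grip (a point): Point on the knobs' axis at a good height to grip the outer knob, 66 mm above the worktop (10 mm below that knob's top). The top of the gear housing beneath (72 x 66 mm) is 40 mm above the worktop; the inner knob stands up 39 mm above this point. Its axes do not turn with the knob: x and y as for the vise.
- fine_grip (a point): Point on the knobs' axis at a good height to grip the inner knob, 97 mm above the worktop (8 mm below its top, 21 mm above the top of the outer knob).
- vise: Grey vise, fixed, 210 x 70 mm, bed 20 mm high; origin at the middle of its underside. x runs from the fixed jaw to the knobs (the jaw opens to +x), y towards the side with pointer and index clip, z up. Knob axis at x = 70 mm. Jaws 46 mm wide (y), tops 43 mm above the worktop; fixed jaw's face is at x = -78 mm, the moving jaw's face at -47.6 mm at the start.
- jaw_pointer (a point): Tip of the pointer, a thin dark blade (2 mm thick) on the side of the moving jaw, 27 mm above the worktop. Either knob moves it along the vise's x. Axes as the vise's.
- index_mark (a point): Tip of the blade (2 mm thick) of the index clip, a small steel clip (8 mm wide) fixed on the edge of the vise's bed; the jaw's pointer lines up with it when both have the same x in the vise's frame. At the start it is 20 to 36 mm ahead (+x) of the pointer. It cannot be moved. Axes as the vise's.
- block_center (a point): Centre of the drilled block: aluminium, 30 x 44 x 50 mm (x, y, z), two blind 12 mm holes in its top, about 0.15 kg. At the start it stands on the bed between the jaws (its 30 mm between them, with 0.2 mm of play each side), its axes as the vise's, its centre 45 mm and its top 70 mm above the worktop, so it stands 27 mm proud of the jaws.
- tray_floor (a point): Centre of the inner floor of the open stainless tray: fixed, 92 x 110 mm (x, y) outside, walls 3 mm thick, rim 16 mm (with its rolled edge 18 mm) above the worktop, floor 3 mm above the worktop. z up.
- amber_bottle: Bystander: amber bottle, 42 mm in diameter, 102 mm high, close to the vise; origin at the centre of its underside.
- green_jar: Bystander: jar with a wide green cap, 51 mm in diameter, 62 mm high, near the knobs; origin at the centre of its underside.
- small_bottle: Bystander: white bottle with a red cap, 38 mm in diameter, 84 mm high, close to the vise; origin at the centre of its underside.
- tape_roll: Bystander: roll of tape lying flat, 104 mm in diameter, 25 mm high, to the right of the tray; origin at the centre of its underside.
Things that resemble listed ones, but are neither listed nor needed, are in the scene too. Of the things shaped like the part that bears block_center, the aluminium one is meant.

How it is judged:
By the outcome, as a careful person would: the job done as asked, in the order asked, and still so for the second after the job is handed in, with the robot touching nothing.
It also fails if it takes over 72 s, if anything falls off the work surface, if the arm or the gripper's body presses on something with over 40 N, if the wrist force passes 120 N, or if a joint passes its speed limit or range.

## Working session

There is one attempt and no reset: what is moved stays moved. The work goes in short steps, Python scripts to look and compute and a tool call to move; the robot and the scene stay as the last step left them, time stands still between calls to the robot, and variables do not carry over. Pictures are saved under pics/ and viewed, and the job is handed in when it is done.

Besides the shell and the picture viewer there is one more tool, called by a JSON object that holds its "method" and its "body". arm_command: Moves the arm, as the interface text tells. Its arguments: {"type":"object","properties":{"rows":{"type":"array","items":{"type":"number"}},"force":{"type":"number"}},"required":["rows"]}

```bash
ls; mkdir -p pics
cat > h.py <<'E'
import numpy as np, cv2
from workcell import sensors, imaging, bot, models
def pic(c,name,crop=None,scale=1):
    d=imaging.camera(c); im=d["pixels"]
    if crop: im=im[crop[1]:crop[3],crop[0]:crop[2]]
    if scale!=1: im=cv2.resize(im,None,fx=scale,fy=scale,interpolation=cv2.INTER_CUBIC)
    cv2.imwrite("pics/"+name+".png",im); return d
def ray(d,px):
    K=d["camera_matrix"];T=d["world_from_camera"]
    v=np.array([(px[0]-K[0,2])/K[0,0],-(px[1]-K[1,2])/K[1,1],-1.])
    return T[:3,3],T[:3,:3]@v
def at_z(d,px,z):
    o,v=ray(d,px); return o+v*(z-o[2])/v[2]
def at_depth(d,px):
    o,v=ray(d,px); r,c=int(round(px[1])),int(round(px[0])); return o+v*d["z_map"][r,c]
def proj(d,p):
    K=d["camera_matrix"];T=d["world_from_camera"]
    q=T[:3,:3].T@(np.array(p)-T[:3,3]); return np.array([K[0,2]+K[0,0]*q[0]/-q[2],K[1,2]-K[1,1]*q[1]/-q[2]])
E
python3 - <<'E'
from h import *
np.set_printoptions(precision=4,suppress=True)
print(sensors.get_obs())
for c in("top","side"):
    d=pic(c,c+"0"); print(c,d["camera_matrix"],d["world_from_camera"],[k for k in d])
    for n in["coarse_knob","fine_knob","vise","amber_bottle","green_jar","small_bottle","tape_roll","block_center","tray_floor"]:
        print(n,[(np.round(x["extent"]),round(x["conf"],2)) for x in models.search_frame(n,c)][:3])
    for n,z in dict(coarse_grip=.066,fine_grip=.097,vise=0,jaw_pointer=.027,index_mark=.027,block_center=.045,tray_floor=.003,amber_bottle=0,green_jar=0,small_bottle=0,tape_roll=0).items():
        for x in models.spot_point(n,c)[:3]: print(n,np.round(x["location"],1),round(x["conf"],2),at_z(d,x["location"],z))
E
```

```text
pics
{'time': 0.0, 'q': array([-73.9123,   5.0087,  10.0351,  95.0981,  -0.0026,  90.0007]), 'qd': array([ 0.0184, -0.056 ,  0.0069, -0.0405,  0.028 ,  0.0827]), 'joint_efforts': array([  0.001 , -52.0396,  46.4801,   0.0165,   0.0002,   0.    ]), 'ee_pos': array([ 0.1524, -0.5283,  0.3032]), 'tcp_rot': array([-90.0026,   0.0717, -73.913 ]), 'wrist_force': array([-0.8333,  0.4265, -0.6565]), 'torque': array([-0.0022,  0.0024,  0.0349]), 'opening': 0.08511646960858313}
top [[463.6265   0.     284.7204]
 [  0.     463.6265 205.4321]
 [  0.       0.       1.    ]] [[ 0.0041  0.9785 -0.2063  0.2498]
 [-1.      0.0036 -0.0028  0.2706]
 [-0.002   0.2063  0.9785  1.6411]
 [ 0.      0.      0.      1.    ]] ['pixels', 'z_map', 'camera_matrix', 'world_from_camera']
coarse_knob [(array([255., 235.,  16.,  21.]), 0.44)]
fine_knob [(array([255., 235.,  10.,   9.]), 0.47)]
vise [(array([276., 232.,  59.,  32.]), 0.64)]
amber_bottle [(array([274., 199.,  12.,  14.]), 0.56), (array([273., 233.,  63.,  35.]), 0.43)]
green_jar [(array([236., 261.,  16.,  14.]), 0.69)]
small_bottle [(array([230., 230.
[... 1972 characters left out ...]
3231 0.    ]
vise [265.  238.6] 0.35 [0.6022 0.3252 0.    ]
jaw_pointer [264.1 235.9] 0.52 [0.5921 0.3515 0.027 ]
jaw_pointer [310.  228.5] 0.38 [0.4845 0.2509 0.027 ]
index_mark [310.6 238. ] 0.42 [0.4634 0.3019 0.027 ]
block_center [242.  319.3] 0.8 [0.4705 0.702  0.045 ]
block_center [236.1 213. ] 0.8 [0.7208 0.2926 0.045 ]
block_center [279.1 330. ] 0.7 [0.3858 0.6964 0.045 ]
tray_floor [338.8 223.9] 0.66 [0.4234 0.143  0.003 ]
amber_bottle [265.  236.2] 0.88 [0.6084 0.3127 0.    ]
green_jar [320.5 278.1] 0.96 [0.3831 0.437  0.    ]
green_jar [272.4 271.1] 0.4 [0.5109 0.4645 0.    ]
tape_roll [296.4 223.1] 0.62 [0.552  0.1944 0.    ]
tape_roll [370.  199.4] 0.57 [ 0.3745 -0.0883  0.    ]
```

Run:
```python
from h import *
pic("top","t1",(200,180,360,300),5); pic("side","s1",(220,180,400,300),4.4)
d=pic("top","t2");
```

```text
(no output)
```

View pics/t1.png

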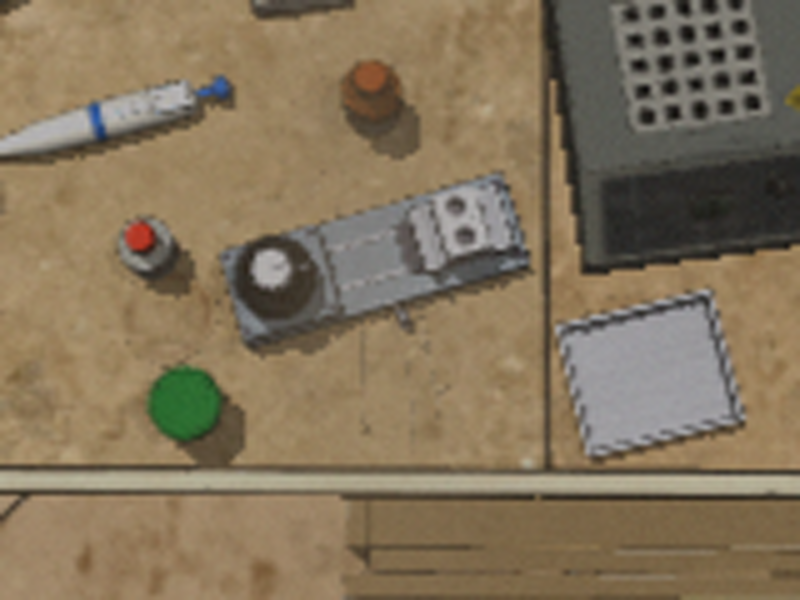

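View pics/s1.png

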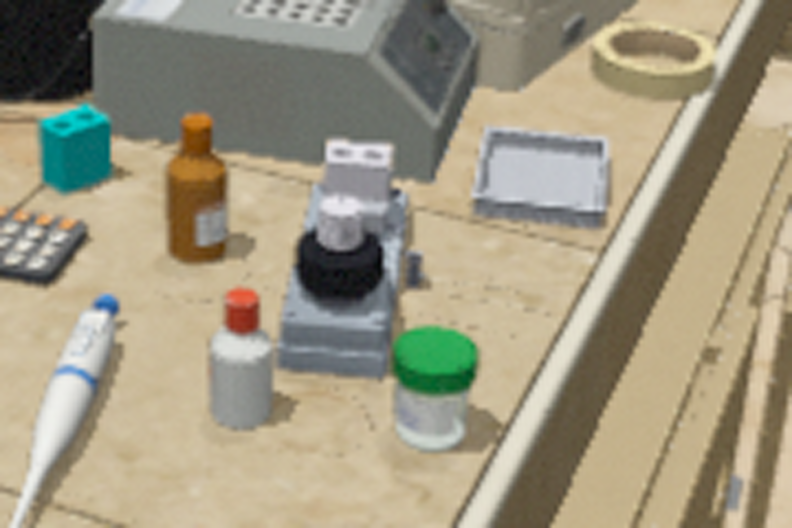

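View pics/t2.png

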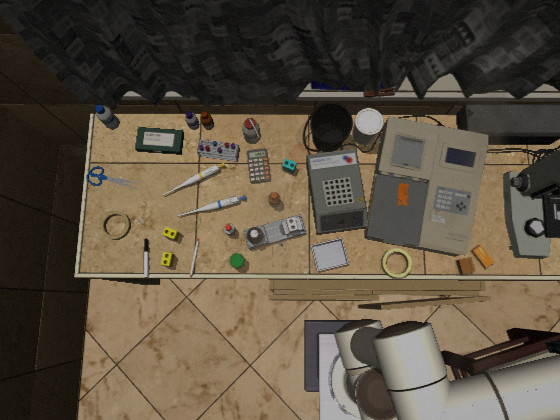

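View pics/side0.png

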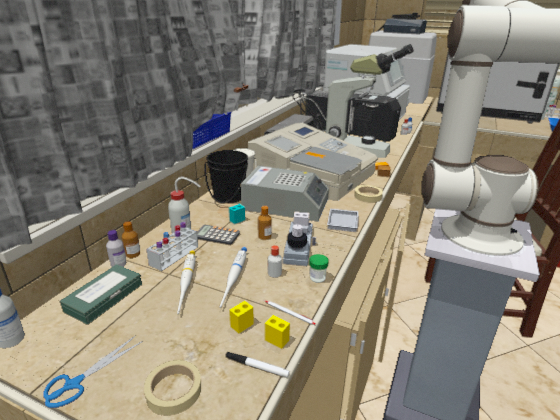

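Run:
```python
from h import *
a=[];b=[]
for i in range(6): d=imaging.camera("top"); a.append(d["pixels"].astype(float))
for i in range(6): e=imaging.camera("side"); b.append(e["pixels"].astype(float))
print(np.std(a,0)[200:280,230:330].mean(),np.std(b,0)[200:280,230:330].mean())
A=np.mean(a,0).astype(np.uint8);B=np.mean(b,0).astype(np.uint8)
np.savez("init.npz",A=np.mean(a,0),B=np.mean(b,0))
cv2.imwrite("pics/ta.png",cv2.resize(A[210:260,240:312],None,fx=11,fy=11,interpolation=cv2.INTER_NEAREST))
cv2.imwrite("pics/sa.png",cv2.resize(B[205:270,278:328],None,fx=9,fy=9,interpolation=cv2.INTER_NEAREST))
print(sensors.get_obs()["time"])
z=d["z_map"]
for px in [(340,190),(330,215),(350,215),(291,226),(330,255),(274,199),(400,190)]: print(px,at_depth(d,px))
```

```text
1.4852125065182493 1.2238171843493264
2.85
(340, 190) [0.62786138 0.08690967 0.10641902]
(330, 215) [0.54266633 0.1215439  0.09805915]
(350, 215) [0.54469561 0.05253051 0.0887132 ]
(291, 226) [0.51027961 0.25315501 0.06273927]
(330, 255) [0.41656567 0.11506026 0.00714751]
(274, 199) [0.59865643 0.31180143 0.09291451]
(400, 190) [ 0.62290263 -0.11151032  0.12952303]
```

View pics/ta.png

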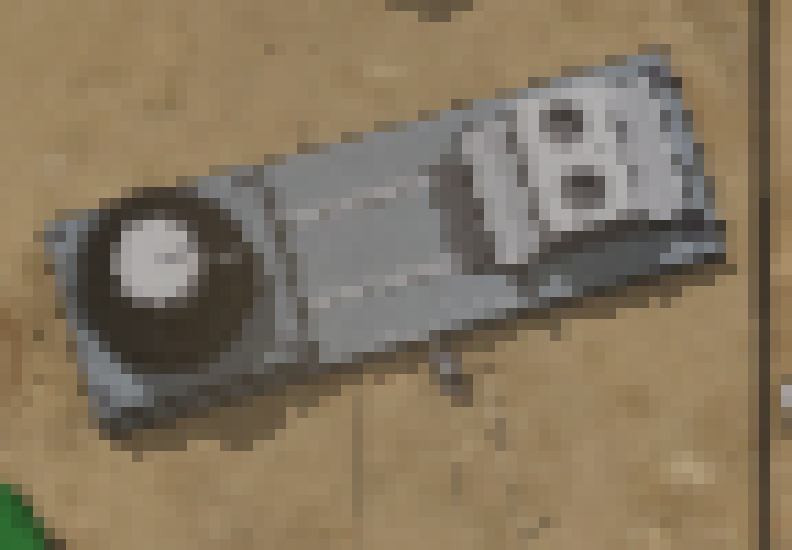

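View pics/sa.png

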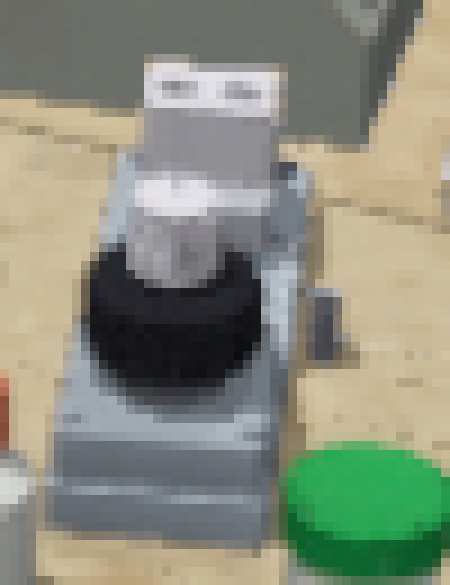

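```bash
cat > r.py <<'E'
from h import *
import json
def rect(d,im,v,z,xr,yr,s=3.5):
    # v: (x,y,yaw) of vise; returns image: cols = vise x, rows = vise y (down = +y)
    X=np.arange(xr[0],xr[1],1/s);Y=np.arange(yr[0],yr[1],1/s)
    gx,gy=np.meshgrid(X/1e3,Y/1e3); c,n=np.cos(v[2]),np.sin(v[2])
    P=np.stack([v[0]+c*gx-n*gy,v[1]+n*gx+c*gy,np.full_like(gx,z)],-1)
    K=d["camera_matrix"];T=d["world_from_camera"]; q=(P-T[:3,3])@T[:3,:3]
    mx=(K[0,2]+K[0,0]*q[...,0]/-q[...,2]).astype(np.float32); my=(K[1,2]-K[1,1]*q[...,1]/-q[...,2]).astype(np.float32)
    o=cv2.remap(im.astype(np.float32),mx,my,cv2.INTER_CUBIC).clip(0,255).astype(np.uint8)
    for x in range(int(np.ceil(xr[0]/10)*10),int(xr[1]),10):
        L=14 if x%50==0 else 7
        cv2.line(o,(int((x-xr[0])*s),0),(int((x-xr[0])*s),L),(0,0,255),1)
        cv2.line(o,(int((x-xr[0])*s),o.shape[0]-L),(int((x-xr[0])*s),o.shape[0]),(0,0,255),1)
    for y in range(int(np.ceil(yr[0]/10)*10),int(yr[1]),10):
        L=14 if y%50==0 else 7
        cv2.line(o,(0,int((y-yr[0])*s)),(L,int((y-yr[0])*s)),(0,0,255),1)
    return o
E
python3 - <<'E'
from r import *
N=np.load("init.npz"); d=imaging.camera("top"); e=imaging.camera("side")
import pickle; pickle.dump((d,e),open("cams.pkl","wb"))
yaw=np.radians(106.); k=np.array([.479,.3785]); 
v=(k[0]-.07*np.cos(yaw),k[1]-.07*np.sin(yaw),yaw); print(v)
o=[rect(d,N["A"],v,.02,(-115,115),(-45,60),3.4),rect(e,N["B"],v,.02,(-115,115),(-45,60),3.4)]
cv2.imwrite("pics/r1.png",o[0]);cv2.imwrite("pics/r2.png",o[1])
E
```

```text
(np.float64(0.4982946149071899), np.float64(0.31121168128431764), np.float64(1.8500490071139892))
```

View pics/r1.png

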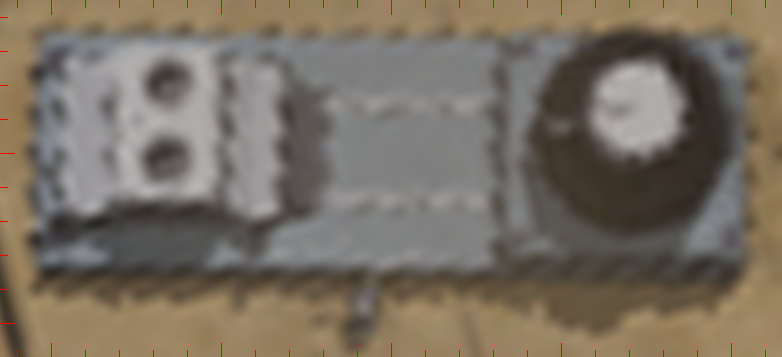

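View pics/r2.png

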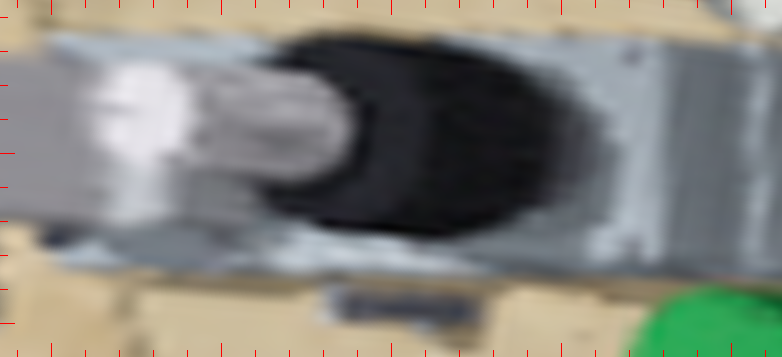

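Run:
```python
from r import *
import pickle
N=np.load("init.npz"); d,e=pickle.load(open("cams.pkl","rb"))
v=(0.4982946149071899,0.31121168128431764,1.8500490071139892)
o=[rect(d,N["A"],v,.027,(-65,15),(5,60),10),rect(e,N["B"],v,.027,(-65,15),(5,60),10)]
cv2.imwrite("pics/r3.png",o[0]);cv2.imwrite("pics/r4.png",o[1])
```

```text
(no output)
```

View pics/r3.png

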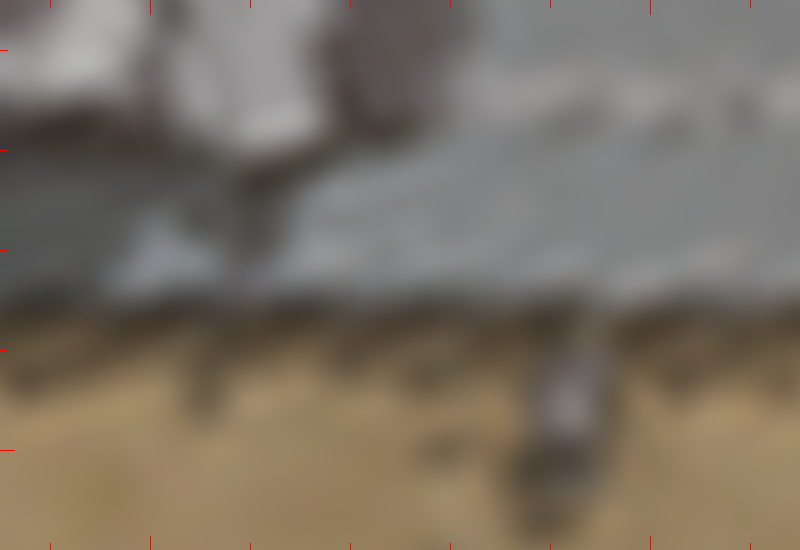

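View pics/r4.png

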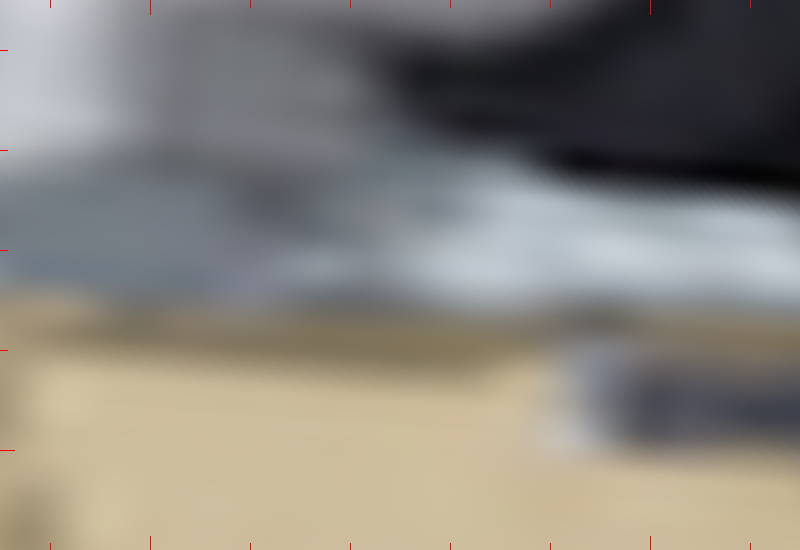

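Run:
```python
from r import *
import pickle
N=np.load("init.npz"); d,e=pickle.load(open("cams.pkl","rb"))
v=(0.4982946149071899,0.31121168128431764,1.8500490071139892)
c=cv2.resize
o=[rect(d,N["A"],v,.105,(30,110),(-40,40),6),rect(d,N["A"],v,.076,(30,110),(-40,40),6),rect(d,N["A"],v,.07,(-110,-25),(-40,40),6),]
p=[rect(e,N["B"],v,.105,(30,110),(-40,40),6),rect(e,N["B"],v,.076,(30,110),(-40,40),6),rect(e,N["B"],v,.07,(-110,-25),(-40,40),6)]
im=np.vstack([np.hstack(o),np.hstack(p)]); cv2.imwrite("pics/r5.png",c(im,None,fx=.54,fy=.54,interpolation=cv2.INTER_AREA))
```

```text
(no output)
```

View pics/r5.png

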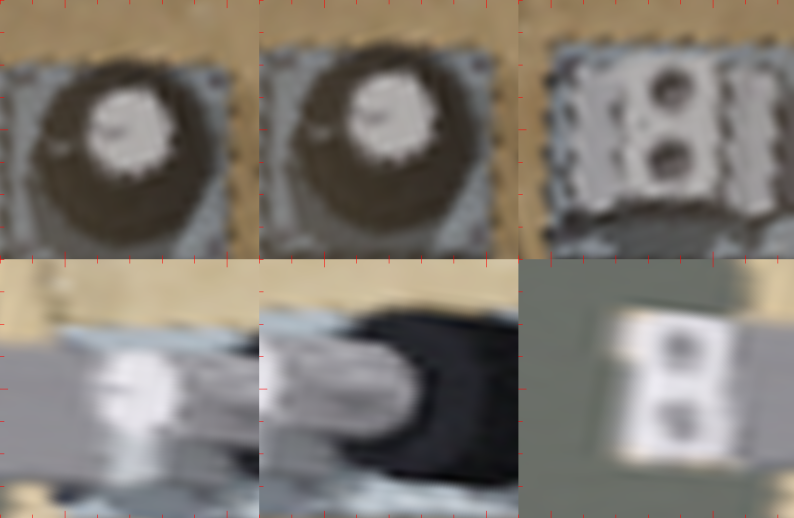

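{"method": "arm_command", "body": {"rows": [-78.2,8,56.5,0,-85,0,1,-78.2,8,56.5,0,-85,0,1,-78.2,8,56.5,0,-85,0,1,-78.2,8,56.5,0,-85,0,1,-78.2,8,56.5,0,-85,0,1,-78.2,8,56.5,0,-85,0,1,-78.2,8,56.5,0,-85,0,1,-78.2,8,56.5,0,-85,0,1,-78.2,8,56.5,0,-85,0,1,-78.2,8,56.5,0,-85,0,1,-78.2,8,56.5,0,-85,0,1,-78.2,8,56.5,0,-85,0,1], "force": 40}}

```text
time: 3.95
ee_pos: [0.3208, -0.0575, 0.2628]
tcp_rot: [-90.0, -0.1, 11.4]
wrist_force: [0.8, -1.1, 0.6]
opening: 0.0854
```

```bash
cat > t.py <<'E'
from h import *
from scipy.spatial.transform import Rotation as R
import sys
np.set_printoptions(precision=2,suppress=True)
# usage: t.py x y z yaw(of tool x)  -> shift cm in tool axes, turn about tool y
o=sensors.get_obs(); print("t",o["time"],"pos",np.round(o["ee_pos"]*1e3,1),"rot",o["tcp_rot"],"q",o["q"],"F",o["wrist_force"],"M",o["torque"],"op",round(o["opening"]*1e3,2))
M=R.from_euler("xyz",o["tcp_rot"],degrees=True).as_matrix()
print("toolx yaw",np.degrees(np.arctan2(M[1,0],M[0,0])),"tool y",M[:,1])
if len(sys.argv)>3:
    a=list(map(float,sys.argv[1:])); print("shift cm",M.T@(np.array(a[:3])-o["ee_pos"])*100)
    if len(a)>3:
        G=R.from_euler("xyz",[-90,0,a[3]],degrees=True).as_matrix(); print("rotvec",R.from_matrix(M.T@G).as_rotvec(degrees=True))
E
python3 t.py .479 .38 .20 208
```

```text
t 3.95 pos [320.8 -57.5 262.8] rot [-90.04  -0.08  11.43] q [-10.17 -26.57 -21.28  95.2   -0.    68.4 ] F [ 0.85 -1.08  0.61] M [-0.03 -0.08 -0.02] op 85.41
toolx yaw 11.433486924785127 tool y [ 0. -0. -1.]
shift cm [24.17  6.29 39.75]
rotvec [ -0.11 163.43   0.07]
```

{"method": "arm_command", "body": {"rows": [24.2,6.2,39.7,0,-86,0,1,24.2,6.2,39.7,0,-86,0,1,24.2,6.2,39.7,0,-86,0,1,24.2,6.2,39.7,0,-86,0,1,24.2,6.2,39.7,0,-86,0,1,24.2,6.2,39.7,0,-86,0,1,24.2,6.2,39.7,0,-86,0,1,24.2,6.2,39.7,0,-86,0,1,24.2,6.2,39.7,0,-86,0,1,24.2,6.2,39.7,0,-86,0,1,24.2,6.2,39.7,0,-86,0,1,24.2,6.2,39.7,0,-86,0,1]}}

```text
time: 4.95
ee_pos: [0.4826, 0.3811, 0.1978]
tcp_rot: [-89.9, 0.0, 97.5]
wrist_force: [0.4, -0.1, 0.1]
opening: 0.0853
```

```bash
python3 t.py .479 .38 .19 198
```

```text
t 4.95 pos [482.6 381.1 197.8] rot [-89.91   0.01  97.53] q [38.28 13.15  7.56 84.49  0.04 30.75] F [ 0.38 -0.1   0.14] M [ 0.   -0.04 -0.01] op 85.27
toolx yaw 97.53294974005595 tool y [-0. -0. -1.]
shift cm [-0.06  0.78  0.37]
rotvec [  -0.07 -100.47    0.07]
```

{"method": "arm_command", "body": {"rows": [-0.4,2,0.1,0,-84,0,1,-0.4,2,0.1,0,-84,0,1,-0.4,2,0.1,0,-84,0,1,-0.4,2,0.1,0,-84,0,1,-0.4,2,0.1,0,-84,0,1,-0.4,2,0.1,0,-84,0,1,-0.4,2,0.1,0,-84,0,1,-0.4,2,0.1,0,-84,0,1,-0.4,2,0.1,0,-84,0,1,-0.4,2,0.1,0,-84,0,1,-0.4,2,0.1,0,-84,0,1,-0.4,2,0.1,0,-84,0,1]}}

```text
time: 5.95
ee_pos: [0.4815, 0.3725, 0.1805]
tcp_rot: [-90.0, -0.0, -178.6]
wrist_force: [0.0, 0.4, -0.6]
opening: 0.0853
```

```bash
python3 t.py .479 .38 .117 183
python3 - <<'E'
from h import *
pic("top","t3",(220,190,340,280),6.6); pic("side","s3",(250,150,370,270),5)
E
```

```text
t 5.95 pos [481.5 372.5 180.5] rot [ -90.     -0.01 -178.59] q [ 37.73  12.35   4.71  82.37   0.   -53.69] F [ 0.    0.44 -0.63] M [ 0.01  0.01 -0.  ] op 85.32
toolx yaw -178.58534382241064 tool y [-0. -0. -1.]
shift cm [ 0.23  6.35 -0.75]
rotvec [-0.   -1.59  0.01]
```

View pics/s3.png

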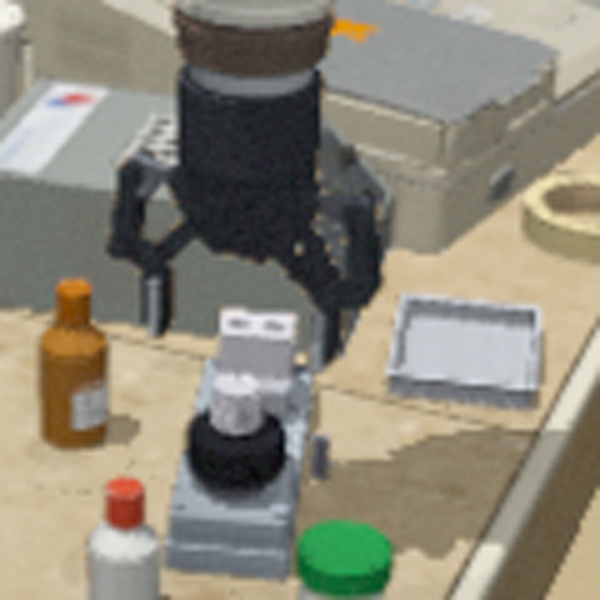

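View pics/t3.png

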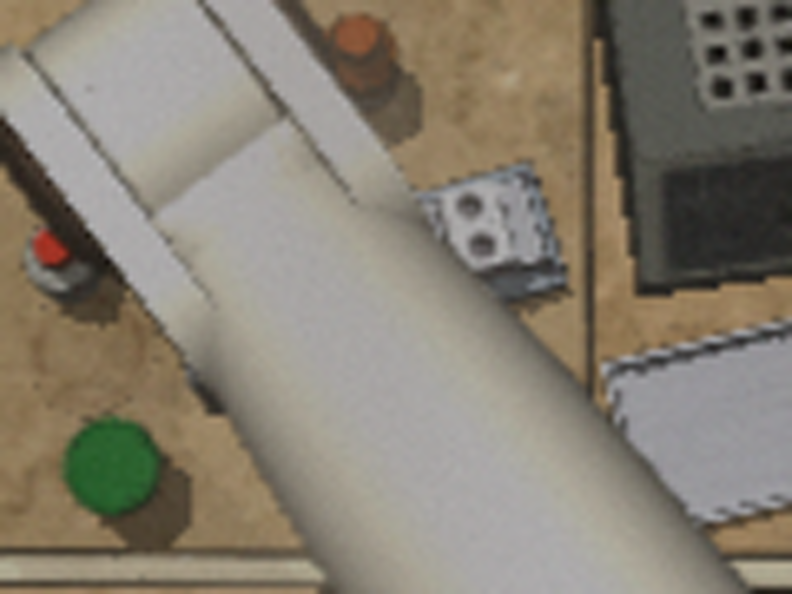

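{"method": "arm_command", "body": {"rows": [0,1,0,0,0,0,1,0,1,0,0,0,0,1,0,1,0,0,0,0,1]}}

```text
time: 6.3
ee_pos: [0.4812, 0.3723, 0.1695]
tcp_rot: [-89.9, -0.1, -179.1]
wrist_force: [-0.2, -0.2, 0.3]
opening: 0.0853
```

```bash
python3 t.py .479 .3796 .117 181.5
```

```text
t 6.3 pos [481.2 372.3 169.5] rot [ -89.94   -0.08 -179.09] q [ 37.73  12.48   3.64  81.26   0.   -53.19] F [-0.23 -0.21  0.32] M [-0.03 -0.04  0.  ] op 85.33
toolx yaw -179.08600069128494 tool y [-0. -0. -1.]
shift cm [ 0.2   5.25 -0.74]
rotvec [-0.06 -0.59  0.08]
```

{"method": "arm_command", "body": {"rows": [0.2,2,-0.74,0,0,0,1,0.2,4,-0.74,0,0,0,1,0.2,5.2,-0.74,0,0,0,1,0.2,5.2,-0.74,0,0,0,1]}}

```text
time: 6.63
ee_pos: [0.4783, 0.379, 0.1154]
tcp_rot: [-89.8, -0.2, -179.0]
wrist_force: [-0.6, 0.7, -0.4]
opening: 0.0853
```

```bash
python3 t.py .479 .3796 .117 181.5;  python3 - <<'E'
from h import *
pic("side","s4",(250,170,350,270),6)
E
```

```text
t 6.6333 pos [478.3 379.  115.4] rot [ -89.83   -0.21 -179.01] q [ 38.4   13.88  -0.7   75.69  -0.   -52.59] F [-0.57  0.67 -0.42] M [ 0.    0.01 -0.01] op 85.33
toolx yaw -179.01460200949137 tool y [-0. -0. -1.]
shift cm [-0.07 -0.16 -0.06]
rotvec [-0.17 -0.51  0.21]
```

View pics/s4.png

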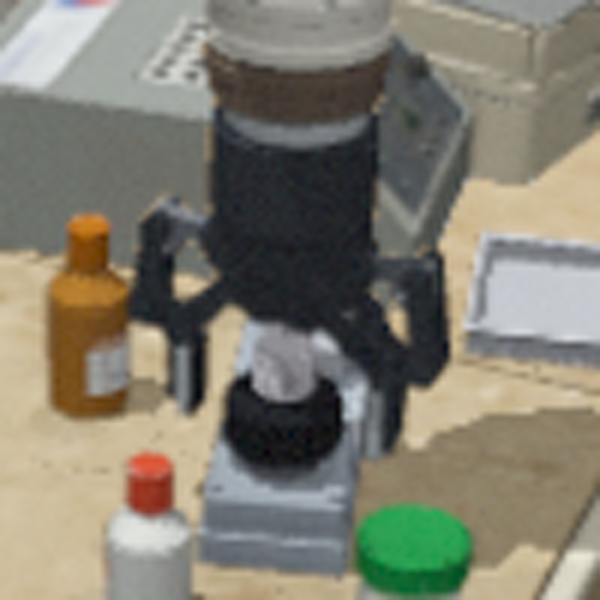

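{"method": "arm_command", "body": {"rows": [0,0,0,0,0,0,-1,0,0,0,0,0,0,-1,0,0,0,0,0,0,-1,0,0,0,0,0,0,-1,0,0,0,0,0,0,-1], "force": 40}}

```text
time: 7.1
ee_pos: [0.4786, 0.3802, 0.1203]
tcp_rot: [-90.1, -0.1, -179.0]
wrist_force: [-9.0, -1.1, 7.3]
opening: 0.053
```

```bash
python3 t.py .479 .3796 .117 181.5;  python3 - <<'E'
from h import *
pic("side","s5",(250,170,350,270),6)
E
```

```text
t 7.1 pos [478.6 380.2 120.3] rot [ -90.08   -0.05 -178.96] q [ 38.43  13.66  -0.42  75.91   0.1  -52.61] F [-9.01 -1.05  7.33] M [-0.12  1.59 -0.21] op 52.98
toolx yaw -178.9596848567638 tool y [-0.  0. -1.]
shift cm [-0.03  0.33  0.06]
rotvec [ 0.08 -0.46  0.05]
```

View pics/s5.png

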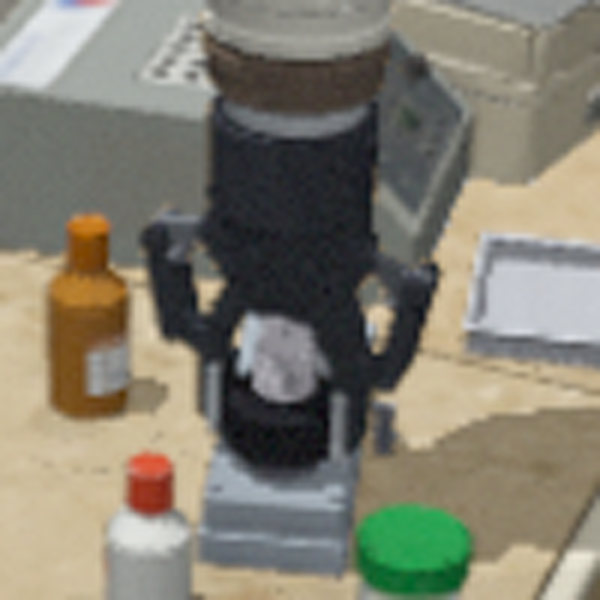

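{"method": "arm_command", "body": {"rows": [0,0,0,0,4,0,-1,0,0,0,0,10,0,-1,0,0,0,0,16,0,-1,0,0,0,0,22,0,-1,0,0,0,0,28,0,-1,0,0,0,0,34,0,-1,0,0,0,0,40,0,-1,0,0,0,0,46,0,-1,0,0,0,0,52,0,-1,0,0,0,0,58,0,-1,0,0,0,0,64,0,-1,0,0,0,0,70,0,-1]}}

```text
time: 8.15
ee_pos: [0.4791, 0.3799, 0.1203]
tcp_rot: [-90.0, -0.0, 110.8]
wrist_force: [-5.5, -4.4, 6.8]
opening: 0.0531
```

```bash
python3 t.py ;  python3 - <<'E'
from h import *
pic("side","s6",(250,170,350,270),6)
E
```

```text
t 8.15 pos [479.1 379.9 120.3] rot [-90.02  -0.02 110.75] q [38.41 13.66 -0.42 75.89  0.02 17.65] F [-5.46 -4.36  6.75] M [-0.7   1.06  0.16] op 53.06
toolx yaw 110.75095025765259 tool y [ 0.  0. -1.]
```

View pics/s6.png

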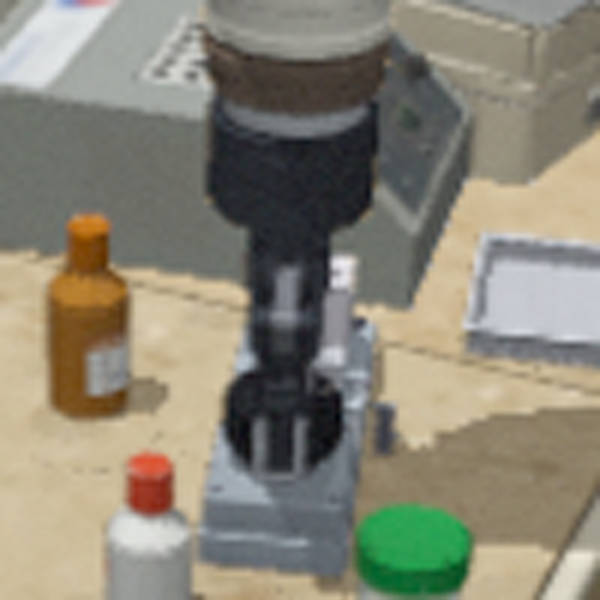

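{"method": "arm_command", "body": {"rows": [0,0,0,0,6,0,-1,0,0,0,0,12,0,-1,0,0,0,0,18,0,-1,0,0,0,0,24,0,-1,0,0,0,0,30,0,-1,0,0,0,0,36,0,-1,0,0,0,0,42,0,-1,0,0,0,0,48,0,-1,0,0,0,0,54,0,-1,0,0,0,0,60,0,-1,0,0,0,0,66,0,-1,0,0,0,0,68,0,-1]}}

```text
time: 9.2
ee_pos: [0.479, 0.3794, 0.1203]
tcp_rot: [-90.0, 0.0, 42.7]
wrist_force: [-6.7, -5.2, 7.8]
opening: 0.0526
```

```bash
python3 t.py ;  python3 - <<'E'
from h import *
pic("side","s7",(270,190,340,270),7.5)
E
```

```text
t 9.2 pos [479.  379.4 120.3] rot [-90.01   0.03  42.68] q [38.39 13.66 -0.43 75.95 -0.01 85.71] F [-6.67 -5.2   7.77] M [-1.28  1.34  0.15] op 52.6
toolx yaw 42.67778860222007 tool y [-0. -0. -1.]
```

View pics/s7.png

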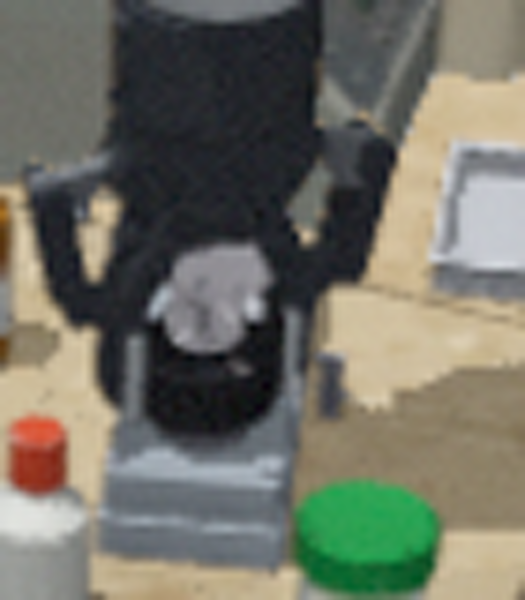

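{"method": "arm_command", "body": {"rows": [0,0,0,0,0,0,1,0,0,0,0,0,0,1,0,0,0,0,0,0,1,0,0,0,0,0,0,1,0,-4,0,0,0,0,1,0,-7.5,0,0,0,0,1,0,-7.5,0,0,0,0,1]}}

```text
time: 9.83
ee_pos: [0.4809, 0.3811, 0.2011]
tcp_rot: [-90.0, -0.5, 43.0]
wrist_force: [0.6, 1.1, 1.3]
opening: 0.0854
```

```bash
python3 t.py .36 .60 .24 120;  python3 - <<'E'
from h import *
pic("side","s8",(270,190,340,270),7.5)
pic("top","t8",(230,190,320,280),6.5)
E
```

```text
t 9.8333 pos [480.9 381.1 201.1] rot [-90.05  -0.54  43.04] q [38.4  12.41  7.06 84.1  -0.   85.36] F [0.57 1.09 1.31] M [ 0.01 -0.04 -0.  ] op 85.43
toolx yaw 43.04151716960295 tool y [ 0.01  0.01 -1.  ]
shift cm [ 6.14 -3.85 24.25]
rotvec [  0.4  -76.96   0.43]
```

View pics/s8.png

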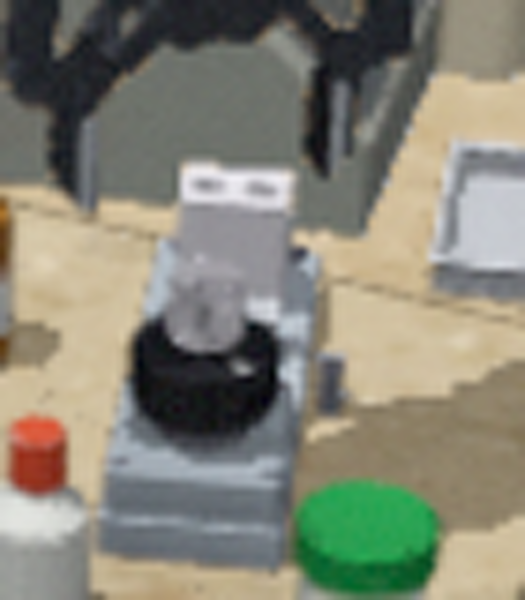

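View pics/t8.png

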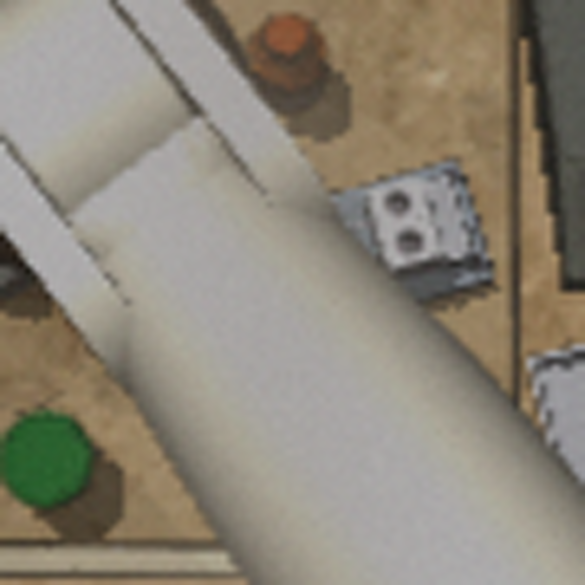

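```bash
python3 t.py .40 .06 .25 120
```

```text
t 9.9333 pos [480.  380.4 195.5] rot [-90.02  -0.2   43.03] q [38.39 12.58  6.63 83.85  0.   85.36] F [ 0.58 -0.5  -0.91] M [-0.01 -0.07  0.04] op 85.61
toolx yaw 43.03481008169671 tool y [ 0.  0. -1.]
shift cm [-27.7   -5.54 -17.96]
rotvec [  0.15 -76.97   0.16]
```

{"method": "arm_command", "body": {"rows": [-27.7,-5.5,-18,0,-75,0,1,-27.7,-5.5,-18,0,-75,0,1,-27.7,-5.5,-18,0,-75,0,1,-27.7,-5.5,-18,0,-75,0,1,-27.7,-5.5,-18,0,-75,0,1,-27.7,-5.5,-18,0,-75,0,1,-27.7,-5.5,-18,0,-75,0,1,-27.7,-5.5,-18,0,-75,0,1,-27.7,-5.5,-18,0,-75,0,1,-27.7,-5.5,-18,0,-75,0,1,-27.7,-5.5,-18,0,-75,0,1]}}

```text
time: 10.85
ee_pos: [0.3993, 0.0581, 0.2479]
tcp_rot: [-90.0, -0.0, 118.3]
wrist_force: [-0.1, 0.6, -0.3]
opening: 0.0854
```

```bash
cat > cap.py <<'E'
from r import *
import sys,pickle
n=sys.argv[1]; k=int(sys.argv[2]) if len(sys.argv)>2 else 5
a=[imaging.camera("top") for i in range(k)]
for nm in("jaw_pointer","index_mark"): print("top",nm,[(np.round(x["location"],1),round(x["conf"],2)) for x in models.spot_point(nm,"top")][:3])
b=[imaging.camera("side") for i in range(k)]
for nm in("jaw_pointer","index_mark"): print("side",nm,[(np.round(x["location"],1),round(x["conf"],2)) for x in models.spot_point(nm,"side")][:3])
A=np.mean([x["pixels"].astype(float) for x in a],0);B=np.mean([x["pixels"].astype(float) for x in b],0)
np.savez(n+".npz",A=A,B=B)
cv2.imwrite("pics/"+n+"_t.png",cv2.resize(A[220:252,262:302].clip(0,255).astype(np.uint8),None,fx=18,fy=18,interpolation=cv2.INTER_NEAREST))
cv2.imwrite("pics/"+n+"_s.png",cv2.resize(B[210:250,290:325].clip(0,255).astype(np.uint8),None,fx=14,fy=14,interpolation=cv2.INTER_NEAREST))
v=(0.4982946149071899,0.31121168128431764,1.8500490071139892)
cv2.imwrite("pics/"+n+"_r.png",rect(a[0],A,v,.027,(-65,15),(5,60),10))
cv2.imwrite("pics/"+n+"_q.png",rect(b[0],B,v,.027,(-65,15),(5,60),10))
E
python3 cap.py m1; python3 t.py .48 .38 .2 120
```

```text
top jaw_pointer [(array([283. , 239.4]), 0.61)]
top index_mark []
side jaw_pointer [(array([300.5, 225.9]), 0.67), (array([308.4, 236.4]), 0.58), (array([263.7, 236.9]), 0.3)]
side index_mark [(array([310.6, 237.4]), 0.45), (array([342.5, 220. ]), 0.42)]
t 11.55 pos [399.7  59.4 248.5] rot [-90.     0.   118.02] q [  8.45 -15.79 -15.25  90.54  -0.   -19.58] F [ 0.32  0.24 -0.6 ] M [ 0.04  0.05 -0.07] op 85.6
toolx yaw 118.02121760513062 tool y [-0. -0. -1.]
shift cm [ 24.54   4.85 -22.15]
rotvec [-0.   -1.98 -0.  ]
```

View pics/m1_t.png

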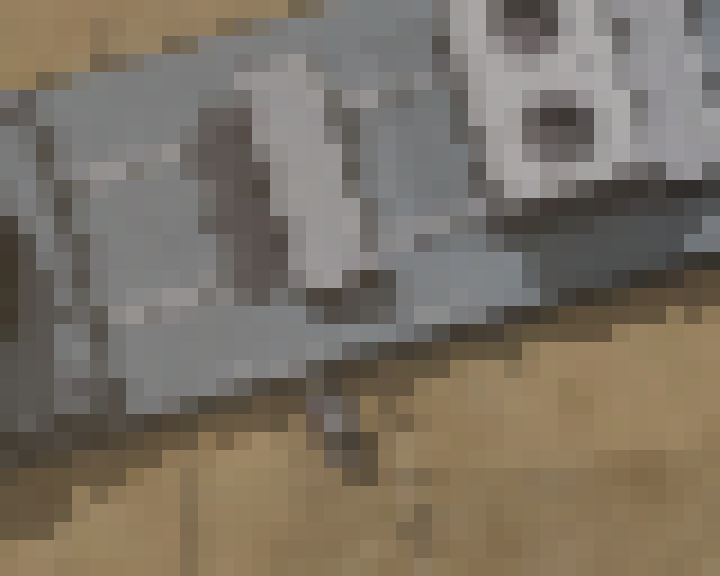

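View pics/m1_s.png

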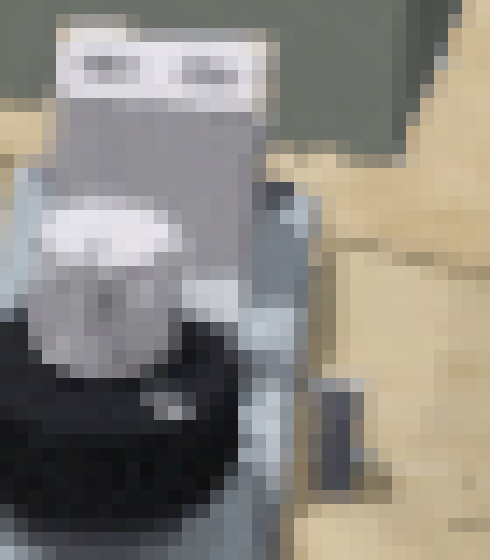

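View pics/m1_r.png

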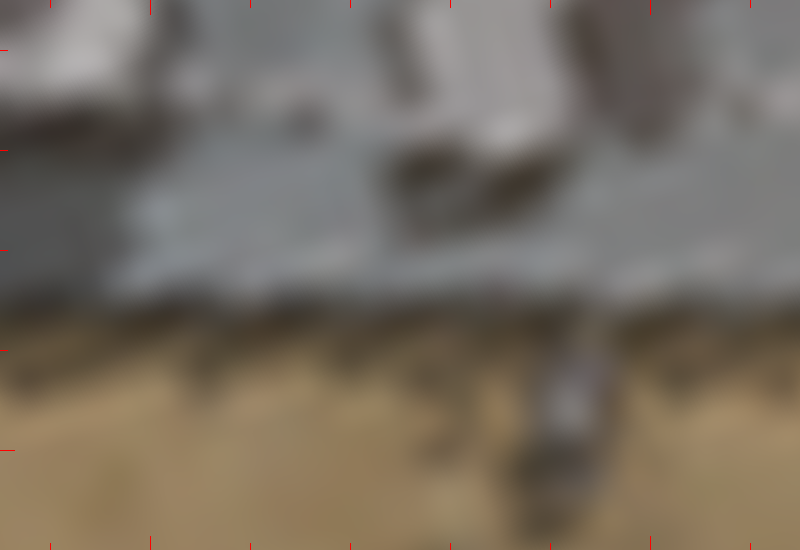

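View pics/m1_q.png

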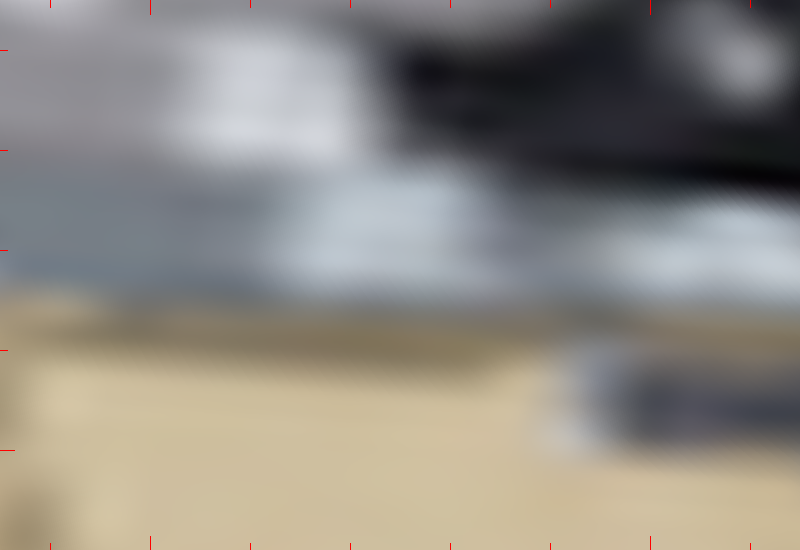

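Run:
```python
from r import *
import pickle
d,e=pickle.load(open("cams.pkl","rb")); I=np.load("init.npz");M=np.load("m1.npz")
v=(0.4982946149071899,0.31121168128431764,1.8500490071139892)
rows=[]
for k,c in(("A",d),("B",e)):
    D=128+2*(M[k].mean(2)-I[k].mean(2)); D=np.repeat(D[...,None],3,2).clip(0,255)
    rows.append(rect(c,D,v,.027,(-65,15),(5,60),10)[:400])
    g=D.astype(np.uint8)
cv2.imwrite("pics/df1.png",cv2.resize(np.vstack(rows),None,fx=.75,fy=.75))
D=[(128+2*(M[k].mean(2)-I[k].mean(2))).clip(0,255).astype(np.uint8)[s] for k,s in(("A",np.s_[222:252,265:300]),("B",np.s_[212:247,285:320]))]
cv2.imwrite("pics/df2.png",np.hstack([cv2.resize(x,(400,400),interpolation=cv2.INTER_NEAREST) for x in D]))
```

```text
(no output)
```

View pics/df1.png

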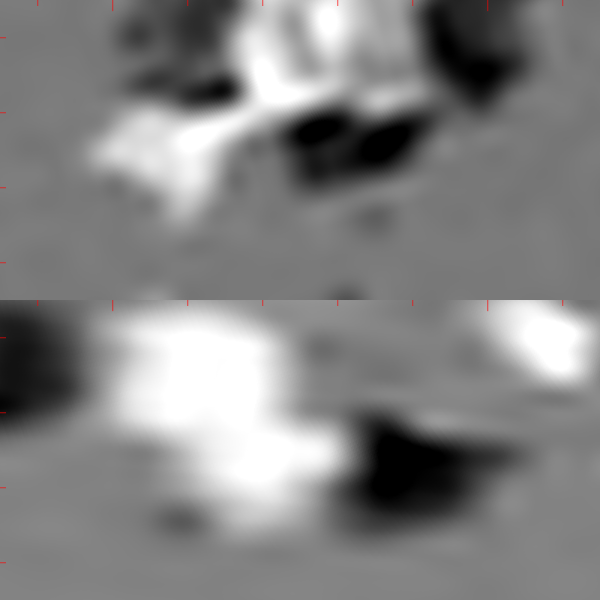

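View pics/df2.png

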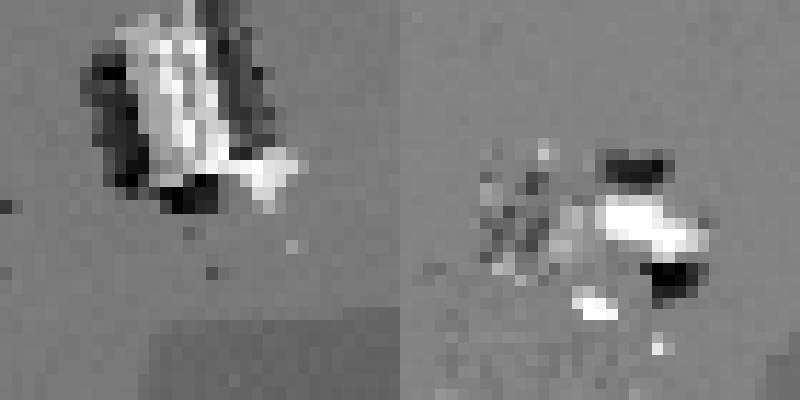

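Run:
```python
from r import *
import pickle
d,e=pickle.load(open("cams.pkl","rb"))
v=(0.4982946149071899,0.31121168128431764,1.8500490071139892)
c,n=np.cos(v[2]),np.sin(v[2])
def tv(c_,p):
    q=at_z(c_,p,.027)[:2]-np.array(v[:2]); return np.round(np.array([c*q[0]+n*q[1],-n*q[0]+c*q[1]])*1e3,1)
print("top ptr",tv(d,(289.5,239.2)),tv(d,(283,239.4)))
print("side ptr",tv(e,(310,228.5)),tv(e,(308.4,236.4)))
print("side idx",tv(e,(310.6,238)),tv(e,(310.6,237.4)))
```

```text
top ptr [-43.2  42.5] [-21.1  37. ]
side ptr [-54.2  29.9] [-7.2 29. ]
side idx [ 0.7 36.2] [-2.7 35.9]
```

```bash
cat > hm.py <<'E'
from r import *
import sys,pickle
k=6
v=(0.4982946149071899,0.31121168128431764,1.8500490071139892)
out={}
for cam in sys.argv[2].split(","):
    F=[imaging.camera(cam) for i in range(k)]; d=F[0]
    Z=np.array([f["z_map"] for f in F]); 
    zm=np.where(Z>0,Z,np.nan); zz=np.nanmedian(zm,0); sd=np.nanstd(zm,0)
    K=d["camera_matrix"];T=d["world_from_camera"]
    u,w=np.meshgrid(np.arange(560),np.arange(420))
    V=np.stack([(u-K[0,2])/K[0,0],-(w-K[1,2])/K[1,1],-np.ones_like(u,float)],-1)*zz[...,None]
    P=V@T[:3,:3].T+T[:3,3]
    out[cam]=(np.mean([f["pixels"].astype(float) for f in F],0),P,sd)
pickle.dump(out,open(sys.argv[1]+".pkl","wb"))
E
python3 hm.py h1 top,side
python3 - <<'E'
import pickle,numpy as np
o=pickle.load(open("h1.pkl","rb"))
np.set_printoptions(linewidth=220)
for c,s in(("top",np.s_[232:250,272:298]),("side",np.s_[222:248,300:320])):
    I,P,sd=o[c]; print(c,"sd",np.nanmedian(sd[s]),s)
    print(np.round(P[s][...,2]*1e3).astype(int))
E
```

```text
top sd 0.003353442 (slice(232, 250, None), slice(272, 298, None))
[[20 21 24 28 27 42 44 46 44 43 21 15 20 21 23 21 20 47 43 38 31 27 18 19 21 20]
 [20 21 24 26 24 23 42 43 43 44 22 22 22 21 22 21 20 26 23 20 19 23 20 20 21 19]
 [20 21 22 25 26 23 43 45 46 42 40 20 20 19 20 20 20 18 19 22 23 21 20 19 21 18]
 [20 23 20 24 22 26 40 45 41 42 37 20 20 19 17 20 19 20 19 20 20 23 21 23 18 15]
 [21 21 20 22 18 23 34 33 23 22 23 21 21 22 21 20 19 23 21 22 22 18 10  4  2  0]
 [19 19 21 20 21 20 20 24 19 20 19 20 20 21 18 19 20 16 17  7 -3  2  1  0  2  1]
 [19 19 22 19 23 22 20 17 21 30 23 21 21 20 19 16  4  1  0 -1  1 -2  4 -1  1  3]
 [19 21 22 21 23 21 17 18 21 29 20 17 11  0  0  0  1  1  3  0  0 -1  2  3  2  1]
 [20 21 24 19 20 19 23 18 13  7 -1 -1  2  0  2 -1 -2  0 -2 -2  2 -2 -3  1  0  2]
 [19 17 20 18 16 15  5 -1  2  3  1 -2  0  2 -1  0  1 -1  1 -1  0  0 -1 -1  3 -3]
 [20 18  8  0  1  0  1 26 29  0 -1  1  1  4  2  2 -1  0  3  3  0  1  0  1  1  0]
 [ 2 -2 -1  1  1  1  2 24 29 26 -1  3  2  2  1 -1  0  4  0 -1  1  0  1  2  2  1]
 [ 2 -1 -1  1  0 -2  0  6 25 17  3  1  5  3  4  1  1  3  1  2 
[... 2134 characters left out ...]
4  -1  -2  -1  -1]
 [ 70  70  68  67  66  65  59  40  38  20   2   1  11  12  11  11   1   1  -1  -2]
 [ 66  67  65  64  61  58  56  39  38  20  -2   0   9   8   9   8   0   1   0  -1]
 [ 64  64  63  60  59  57  40  38  38  19   0  -1   5   6   6  -1  -2  -1  -2   0]
 [ 61  61  59  56  55  40  39  39  36  18   0  -1   2   1   2  -2  -1  -1   0  -2]
 [ 57  57  56  54  40  39  39  40  35  18  -1  -1  -2   0  -1  -1   0   0   0  -1]
 [ 54  53  43  40  40  39  40  39  35  17   0  -1  -1  -1   0   1  -1   0  -1  -1]]hm.py:9: RuntimeWarning: All-NaN slice encountered
  zm=np.where(Z>0,Z,np.nan); zz=np.nanmedian(zm,0); sd=np.nanstd(zm,0)
  var = nanvar(a, axis=axis, dtype=dtype, out=out, ddof=ddof,
```

```bash
sed -i 's/^k=6/k=int(sys.argv[3])/' hm.py; sed -i 's/nanmedian(zm,0)/nanmean(zm,0)/' hm.py; python3 hm.py h2 top,side 14 2>/dev/null
python3 - <<'E'
import pickle,numpy as np
o=pickle.load(open("h2.pkl","rb"))
np.set_printoptions(linewidth=220)
for c,s in(("top",np.s_[234:248,274:290]),("side",np.s_[230:248,306:318])):
    I,P,sd=o[c]; print(c,s)
    print(np.round(P[s][...,2]*1e3).astype(int)); print(np.round(I[s].mean(-1)).astype(int))
E
```

```text
top (slice(234, 248, None), slice(274, 290, None))
[[24 27 25 25 42 44 44 42 44 21 21 20 18 21 22 20]
 [22 25 26 25 43 43 44 42 37 22 22 19 20 20 20 20]
 [21 25 21 20 33 34 21 21 20 22 22 21 21 21 21 21]
 [20 22 21 21 21 20 21 22 19 20 22 22 21 20 20 18]
 [21 21 21 21 21 20 21 30 21 22 18 21 16 15  5  2]
 [21 20 19 20 20 22 21 30 19 17 10  3  0  0  1  0]
 [21 22 21 22 20 20 16  5  2 -2 -1  1  0  0  1  0]
 [20 20 17 12  5 -1  1  2  0  1  1  1  0  0  1 -1]
 [ 8  0  1  0  1 25 29  0  2  0  1  2  0  1  1  0]
 [-1  1  1  2  0 24 29 25 -1  3  2  3  0 -1  1  2]
 [ 0  2  0  3  0  3 24 18  0  1  1  2  2  0  1  0]
 [-1  1  1  3  1  1 12 10  0  0 -1  2  1  1  1  0]
 [ 1  0  2  1  1 -1  2  0  1  3  1  1  1  2 -1  0]
 [ 0  0  0  1  3 -1  2 -1  0  2  1  3  0 -1  1  1]]
[[108  91  84  83 141 152 151 146 137 128 128 129 131 130 130 130]
 [108  90  87  90 120 147 152  99  65  78 121 129 130 130 131 131]
 [129 103  87 112  98  70  65  80  83  85 120 130 128 135 132 131]
 [126 126 128 128 128  98  77  78  86  96 121 140 139 124 121  87]
 [126 127 127 128 127 128 127 132 130 128 116 102  76  58  63  63]
[... 1578 characters left out ...]
178 175 130 116 124 173 185 186 187]
 [ 57  98 129 136 152 120 117 138 178 187 187 188]
 [ 36  82 113 132 128 113 123 169 182 186 184 184]
 [ 33  91 140 159 131 103 133 144 152 179 182 180]
 [ 26 112 168 196 155 115 118  92  86 113 174 187]
 [ 22 166 189 189 145 120 109  90  86 114 173 186]
 [ 21 148 190 200 149 117 110  85  75 120 171 181]
 [ 22 120 159 191 142 114 100  78  75 118 166 178]
 [ 27 160 165 187 145 120 101  79  73 122 151 171]
 [ 54 112 141 167 134 115  91  74  73  90 126 143]
 [ 92 118 111 148 127 118  94  76  76  94 116 111]
 [116 123 106 122 117 116 115 115 117 116 129 128]
 [124 122 102  99 117 130 167 178 176 180 175 170]
 [121 123  98  97 120 177 191 190 186 184 183 174]]
```

```bash
cat > fit.py <<'E'
import numpy as np,pickle,sys
from scipy.optimize import differential_evolution
d,e=pickle.load(open("cams.pkl","rb"))
def setup(cam,d,P):
    r0,r1,c0,c1=(208,262,240,312) if cam=="top" else (205,272,280,325)
    u,w=np.meshgrid(np.arange(c0,c1),np.arange(r0,r1))
    H=P[r0:r1,c0:c1,2]*1e3
    if cam=="top": H=H-0.6
    else: H=H+0.4
    zone=((u>=274)&(u<=290)&(w>=237)&(w<=247)) if cam=="top" else ((u>=307)&(u<=318)&(w>=228)&(w<=247))
    ok=np.isfinite(H)&((H<23)&(H>-4)|zone&(H<31))
    if cam=="top": ok&=~((w<237)&(u>=274)&(u<=284))  # near jaw
    return u[ok],w[ok],H[ok],zone[ok],d["camera_matrix"],d["world_from_camera"]
V0=np.array([0.4982946,0.3112117,1.850049])
def rays(S,dx,dy,dyaw):
    u,w,H,zone,K,T=S
    D=np.stack([(u-K[0,2])/K[0,0],-(w-K[1,2])/K[1,1],-np.ones(len(u))],-1)@T[:3,:3].T
    th=V0[2]+dyaw; c,n=np.cos(th),np.sin(th)
    O=T[:3,3]-np.array([V0[0]+dx/1e3,V0[1]+dy/1e3,0])
    Rm=np.array([[c,n,0],[-n,c,0],[0,0,1]])
    return Rm@O*1e3, D@Rm.T
def cast(O,D,boxes):
    t=(0-O[2])/D[:,2]
    for b in boxes:
        lo,hi=np.array(b[:3]),np.array(b[3:])
        a=(lo-O)/D; g=(hi-O)/D
        tn=np.minimum(a,g).max(1); tf=np.maximum(a,g).min(1)
        t=np.where((tn<tf)&(tn>0)&(tn<t),tn,t)
    return O[2]+t*D[:,2]
def boxes(p):
    px,pe,pb,pt,ix,y1,y2,b1,b2,bz,it,w=p
    return [(-105,-35,0,105,35,20),(34,-33,20,106,33,40),(-77.8,-22,20,-47.8,22,70),
      (px-1,20,pb,px+1,pe,pt),(ix-4,y1,0,ix+4,y2,bz),(ix-1,b1,0,ix+1,b2,it)]
def cost(x,S,full=False):
    tot=0
    p=x[5:]
    B=boxes(p)
    for i,(s,o) in enumerate(zip(S,((x[0],x[1]),(x[2],x[3])))):
        O,D=rays(s,o[0],o[1],x[4]); h=cast(O,D,B); r=np.abs(h-s[2])
        f=np.minimum(r,5)*np.where(s[3],3,1); tot+=f.sum()
    return tot
if __name__=="__main__":
    ob=pickle.load(open(sys.argv[1]+".pkl","rb")); S=[setup("top",d,ob["top"][1]),setup("side",e,ob["side"][1])]
    p0=float(sys.argv[2])
    bd=[(-4,4)]*4+[(-.03,.03),(p0-5,p0+5),(31,37),(19.5,27),(26.5,30),(-14,-2),(35,44),(43,54),(33,44),(38,54),(20,25.5),(26.5,30),(0,1)]
    for seed in range(int(sys.argv[3])):
        r=differential_evolution(cost,bd,args=(S,),seed=seed,maxiter=260,popsize=10,tol=1e-6,polish=False,workers=1)
        x=r.x; print(round(r.fun,1),np.round(x[:4],2),round(np.degrees(x[4]),2),"ptr",round(x[5],2),"idx",round(x[9],2),"gap",round(x[9]-x[5],2),"rest",np.round(x[6:9],1),np.round(x[10:16],1),flush=True)
E
nproc; time python3 fit.py h2 -15 3
```

```text
4
4418.8 [ 0.27  0.59 -0.15  2.16] 0.73 ptr -15.37 idx -7.65 gap 7.72 rest [35.8 25.4 29.8] [40.8 51.8 39.8 51.1 24.  28.2]
4397.4 [ 0.29  0.5  -0.17  2.23] 0.73 ptr -15.46 idx -7.56 gap 7.9 rest [36.5 25.4 29.6] [40.8 50.  39.2 50.5 23.9 28.2]
Still running in the background as job /tmp/bash_jobs.1000/68b403b5f8fe (pid 1247). You'll get a notice when it ends.
```

```bash
pkill -f fit.py
cat > scan.py <<'E'
from fit import *
import sys
ob=pickle.load(open(sys.argv[1]+".pkl","rb")); S=[setup("top",d,ob["top"][1]),setup("side",e,ob["side"][1])]
x=np.array([.28,.55,-.16,2.2,np.radians(.73),float(sys.argv[2]),36.2,25.4,29.7,-7.6,40.8,51,39.5,51,24,28.2,0])
# keep only zone
Z=[tuple(a[s[3]] for a in s[:4])+s[4:] for s in S]
def one(i,val,k):
    y=x.copy(); y[i]=val; s=Z[k]; O,D=rays(s,*( (y[0],y[1]) if k==0 else (y[2],y[3])),y[4]); return np.minimum(np.abs(cast(O,D,boxes(y[5:]))-s[2]),5).sum()
for nm,i,c in(("ptr",5,x[5]),("idx",9,-7.6)):
    g=np.arange(c-3,c+3.01,.25)
    print(nm); print(np.round(g,2)); 
    for k in(0,1): print(("top","side")[k],np.round([one(i,v,k) for v in g]).astype(int))
E
python3 scan.py h2 -15.4
```

```text
ptr
[-18.4  -18.15 -17.9  -17.65 -17.4  -17.15 -16.9  -16.65 -16.4  -16.15
 -15.9  -15.65 -15.4  -15.15 -14.9  -14.65 -14.4  -14.15 -13.9  -13.65
 -13.4  -13.15 -12.9  -12.65 -12.4 ]
top [201 201 197 200 200 200 197 192 192 192 192 183 183 183 183 188 192 192
 192 197 202 202 202 202 206]
side [124 124 119 118 113 112 107 106 101 100 100  99  95  95 100 106 106 112
 112 113 113 114 114 114 114]
idx
[-10.6  -10.35 -10.1   -9.85  -9.6   -9.35  -9.1   -8.85  -8.6   -8.35
  -8.1   -7.85  -7.6   -7.35  -7.1   -6.85  -6.6   -6.35  -6.1   -5.85
  -5.6   -5.35  -5.1   -4.85  -4.6 ]
top [222 223 220 220 217 208 204 204 204 195 190 190 183 196 196 201 203 210
 210 213 218 214 220 223 223]
side [147 138 134 125 121 117 113 107 102  99  96  95  95  95  97 101 106 111
 116 120 130 134 144 148 158]
```

```bash
python3 t.py .4785 .379 .20 118
```

```text
t 13.55 pos [399.7  59.3 248.6] rot [-90.     0.   118.03] q [  8.44 -15.79 -15.25  90.54  -0.   -19.6 ] F [ 0.38  0.98 -0.39] M [-0.02  0.02 -0.02] op 85.3
toolx yaw 118.03235370137416 tool y [-0. -0. -1.]
shift cm [ 24.52   4.86 -21.98]
rotvec [-0.    0.03 -0.  ]
```

{"method": "arm_command", "body": {"rows": [24.5,3,-22,0,0,0,1,24.5,3,-22,0,0,0,1,24.5,3,-22,0,0,0,1,24.5,3,-22,0,0,0,1,24.5,3,-22,0,0,0,1,24.5,3,-22,0,0,0,1,24.5,4.8,-22,0,0,0,1,24.5,4.8,-22,0,0,0,1,24.5,4.8,-22,0,0,0,1,24.5,4.8,-22,0,0,0,1,24.5,4.8,-22,0,0,0,1]}}

```text
time: 14.47
ee_pos: [0.4786, 0.3787, 0.2003]
tcp_rot: [-89.9, 0.0, 118.1]
wrist_force: [-0.2, 0.1, -0.1]
opening: 0.0853
```

```bash
python3 t.py .4785 .379 .117 118
```

```text
t 14.4667 pos [478.6 378.7 200.3] rot [-89.94   0.02 118.06] q [38.36 12.49  7.05 84.63 -0.01 10.3 ] F [-0.22  0.14 -0.09] M [ 0.04 -0.01  0.  ] op 85.3
toolx yaw 118.05851584830275 tool y [-0. -0. -1.]
shift cm [ 0.03  8.33 -0.01]
rotvec [-0.06  0.06 -0.02]
```

{"method": "arm_command", "body": {"rows": [0,4,0,0,0,0,1,0,8.2,0,0,0,0,1,0,8.2,0,0,0,0,1,0,8.2,0,0,0,0,-1,0,8.2,0,0,0,0,-1,0,8.2,0,0,0,0,-1,0,8.2,0,0,0,0,-1,0,8.2,0,0,0,0,-1,0,8.2,0,0,0,0,-1]}}

```text
time: 15.22
ee_pos: [0.4795, 0.3801, 0.123]
tcp_rot: [-90.3, -0.1, 118.0]
wrist_force: [-4.2, 1.4, 7.4]
opening: 0.0526
```

```bash
python3 t.py .4785 .379 .117 118
```

```text
t 15.2167 pos [479.5 380.1 123. ] rot [-90.29  -0.14 118.05] q [38.37 13.43 -0.4  75.86  0.09 10.33] F [-4.21  1.43  7.38] M [ 0.43  1.   -0.01] op 52.6
toolx yaw 118.04790292627094 tool y [ 0.  0. -1.]
shift cm [-0.05  0.6   0.14]
rotvec [0.29 0.05 0.14]
```

{"method": "arm_command", "body": {"rows": [0,0,0,0,4,0,-1,0,0,0,0,8,0,-1,0,0,0,0,12,0,-1,0,0,0,0,16,0,-1,0,0,0,0,16,0,-1,0,0,0,0,16,0,-1]}}

```text
time: 15.72
ee_pos: [0.4796, 0.3798, 0.1229]
tcp_rot: [-90.2, -0.2, 102.0]
wrist_force: [-3.7, -1.5, 7.5]
opening: 0.0527
```

```bash
python3 t.py .4785 .379 .2
```

```text
t 15.7167 pos [479.6 379.8 122.9] rot [-90.24  -0.17 102.  ] q [38.36 13.43 -0.41 75.88  0.04 26.36] F [-3.7  -1.46  7.54] M [ 0.    0.79 -0.11] op 52.75
toolx yaw 101.99995693041811 tool y [ 0.  0. -1.]
shift cm [-0.03 -7.71  0.09]
```

{"method": "arm_command", "body": {"rows": [0,0,0,0,0,0,1,0,0,0,0,0,0,1,0,0,0,0,0,0,1,0,0,0,0,0,0,1,0,-1.5,0.1,0,0,0,1,0,-3,0.1,0,0,0,1,0,-3,0.1,0,0,0,1]}}

```text
time: 16.3
ee_pos: [0.4786, 0.3793, 0.1517]
tcp_rot: [-90.2, -0.1, 102.0]
wrist_force: [0.4, 0.2, 0.9]
opening: 0.0857
```

```bash
python3 t.py .479 .3795 .151; python3 hm.py h3 side 8 2>/dev/null
python3 - <<'E'
import pickle,numpy as np,cv2
o=pickle.load(open("h3.pkl","rb"))
np.set_printoptions(linewidth=220)
for c,s in(("side",np.s_[230:248,304:318]),):
    I,P,sd=o[c]; print(np.round(P[s][...,2]*1e3).astype(int))
cv2.imwrite("pics/s9.png",cv2.resize(I[170:270,250:350].clip(0,255).astype(np.uint8),None,fx=6,fy=6))
E
```

```text
t 16.3 pos [478.6 379.3 151.7] rot [-90.21  -0.1  102.03] q [38.4  12.78  2.02 79.02 -0.   26.37] F [0.43 0.22 0.88] M [ 0.03 -0.04 -0.04] op 85.72
toolx yaw 102.03269458756547 tool y [ 0.  0. -1.]
shift cm [ 0.01  0.07 -0.04]
[[42 42 41 20 19 20 20 18 -1  0  0 -1  0  0]
 [42 42 43 20 19 20 20 17 -1 -1 -1  0  0  0]
 [42 43 43 19 20 19 20 17 -1 -1 -1  1  0  0]
 [76 41 41 20 19 19 18 12 -1  0 -1  0  0  0]
 [76 76 37 20 20 20 19  4 -1 -1 -1 -1 -1  0]
 [76 75 75 18 19 20 20 -1 -1 -1 -1  0 -1  0]
 [75 76 75 26 26 28 26 -1 -1 -1  0  0 -1 -1]
 [75 76 75 19 19 20 19 -1 27 27 28 28 -1 -1]
 [76 75 73 20 20 20 18  0 22 23 24 24 -1 -1]
 [75 73 71 19 20 19 17 -1 22 23 23 22 -1  0]
 [74 70 68 20 19 19 17 -1 18 18 19 19  0  0]
 [70 67 64 40 39 20  9  1 16 16 16 14 -1  0]
 [66 65 61 40 38 20  4  0 12 13 12 12  1  0]
 [63 61 56 40 39 20 -1 -1  8  8  9  9  0  1]
 [60 58 40 39 37 18 -1  0  6  5  5 -1 -1  0]
 [56 55 39 39 37 19  0  0  1  1  2 -1  0 -1]
 [40 40 39 39 37 18 -1 -1 -1  0  0 -1 -1 -1]
 [39 39 39 39 36 17 -1 -1  0 -1  0 -1  0 -1]]
```

View pics/s9.png

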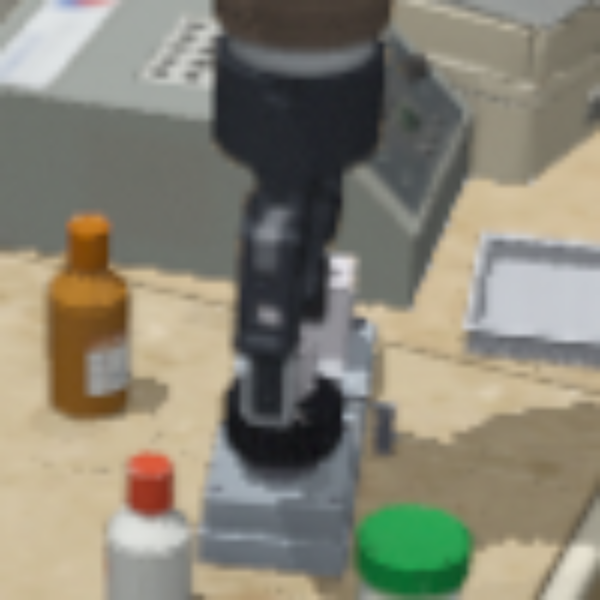

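```bash
cat > scans.py <<'E'
from fit import *
import sys
ob=pickle.load(open(sys.argv[1]+".pkl","rb"))
x=np.array([.28,.55,-.16,2.2,np.radians(.73),float(sys.argv[2]),36.2,25.4,29.7,-7.6,40.8,51,39.5,51,24,28.2,0])
for k,cam in enumerate(("top","side")):
    if cam not in ob: continue
    s=setup(cam,(d,e)[k],ob[cam][1]); s=tuple(a[s[3]] for a in s[:4])+s[4:]
    g=np.arange(x[5]-3.5,x[5]+3.51,.25); c=[]
    for v in g:
        y=x.copy(); y[5]=v; O,D=rays(s,*((y[0],y[1]) if k==0 else (y[2],y[3])),y[4]); c.append(np.minimum(np.abs(cast(O,D,boxes(y[5:]))-s[2]),5).sum())
    print(cam); print(np.round(g,2)); print(np.round(c).astype(int))
E
python3 scans.py h3 -12.5; python3 t.py .479 .3795 .154
```

```text
side
[-16.   -15.75 -15.5  -15.25 -15.   -14.75 -14.5  -14.25 -14.   -13.75
 -13.5  -13.25 -13.   -12.75 -12.5  -12.25 -12.   -11.75 -11.5  -11.25
 -11.   -10.75 -10.5  -10.25 -10.    -9.75  -9.5   -9.25  -9.  ]
[154 154 150 150 148 147 143 143 138 138 137 136 136 136 136 132 132 127
 127 123 123 120 120 121 122 126 127 132 133]
t 16.7 pos [477.6 378.6 147.8] rot [-89.94   0.03 102.03] q [38.4  12.91  1.75 78.91  0.   26.37] F [-0.69 -0.01 -0.88] M [-0.01  0.03  0.01] op 85.42
toolx yaw 102.03123671060884 tool y [-0. -0. -1.]
shift cm [ 0.06 -0.62 -0.16]
```

{"method": "arm_command", "body": {"rows": [0.06,-0.6,-0.16,0,0,0,1,0.06,-0.6,-0.16,0,0,0,0,0.06,-0.6,-0.16,0,0,0,-1,0.06,-0.6,-0.16,0,0,0,-1,0.06,-0.6,-0.16,0,0,0,-1,0.06,-0.6,-0.16,0,0,0,-1,0.06,-0.6,-0.16,0,0,0,-1,0.06,-0.6,-0.16,0,0,0,-1,0.06,-0.6,-0.16,0,0,0,-1], "force": 25}}

```text
time: 17.45
ee_pos: [0.4792, 0.3798, 0.1546]
tcp_rot: [-90.0, -0.0, 102.0]
wrist_force: [-1.8, 1.6, 0.2]
opening: 0.0251
```

```bash
python3 t.py .479 .3795 .154;python3 - <<'E'
from h import *
pic("side","s10",(250,170,350,270),6)
E
```

```text
t 17.45 pos [479.2 379.8 154.6] rot [-90.    -0.02 102.04] q [38.39 13.01  2.63 79.61  0.02 26.35] F [-1.82  1.6   0.18] M [0.25 0.18 0.02] op 25.07
toolx yaw 102.03837495224016 tool y [-0.  0. -1.]
shift cm [-0.02  0.06  0.02]
```

View pics/s10.png

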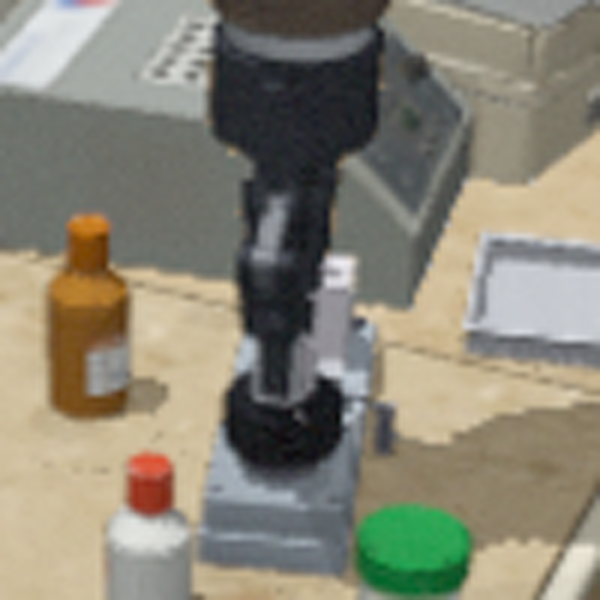

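Gripped at 25 mm (inner knob), fingers look clear of the outer knob. Turn 57°.

{"method": "arm_command", "body": {"rows": [0,0,0,0,5,0,-1,0,0,0,0,11,0,-1,0,0,0,0,17,0,-1,0,0,0,0,23,0,-1,0,0,0,0,29,0,-1,0,0,0,0,35,0,-1,0,0,0,0,41,0,-1,0,0,0,0,47,0,-1,0,0,0,0,53,0,-1,0,0,0,0,57,0,-1,0,0,0,0,57,0,-1]}}

```text
time: 18.42
ee_pos: [0.479, 0.3793, 0.1546]
tcp_rot: [-90.0, 0.1, 44.8]
wrist_force: [-3.2, -2.4, 2.2]
opening: 0.0252
```

```bash
python3 t.py; python3 hm.py h4 side 8 2>/dev/null; python3 scans.py h4 -10.2
python3 - <<'E'
import pickle,numpy as np,cv2
o=pickle.load(open("h4.pkl","rb"))
np.set_printoptions(linewidth=220)
for c,s in(("side",np.s_[232:244,304:318]),):
    I,P,sd=o[c]; print(np.round(P[s][...,2]*1e3).astype(int))
cv2.imwrite("pics/s11.png",cv2.resize(I[170:270,250:350].clip(0,255).astype(np.uint8),None,fx=6,fy=6))
E
```

```text
t 18.4167 pos [479.  379.3 154.6] rot [-90.01   0.05  44.84] q [38.38 13.    2.61 79.66 -0.02 83.54] F [-3.24 -2.42  2.15] M [-0.39  0.51 -0.08] op 25.15
toolx yaw 44.84474273571464 tool y [-0. -0. -1.]
side
[-13.7  -13.45 -13.2  -12.95 -12.7  -12.45 -12.2  -11.95 -11.7  -11.45
 -11.2  -10.95 -10.7  -10.45 -10.2   -9.95  -9.7   -9.45  -9.2   -8.95
  -8.7   -8.45  -8.2   -7.95  -7.7   -7.45  -7.2   -6.95  -6.7 ]
[142 142 141 140 140 139 134 133 128 127 122 122 116 116 115 115 118 123
 124 128 129 134 135 135 135 136 136 136 136]
[[89 42 42 20 19 19 20 17 -1  0 -1 -1 -1 -1]
 [85 43 41 19 19 20 19 11 -1  0  0 -1 -1 -1]
 [76 76 39 19 20 20 19  4 -1  0  0  0  0 -1]
 [76 76 73 20 20 19 20 -1 -1  0  0  0 -1  0]
 [76 75 75 28 28 29 29 -1  0 -1 -1 -1 -1  0]
 [75 76 75 20 20 20 19  1 27 28 27 28  0  0]
 [76 75 72 20 20 19 18 -1 23 23 24 23 -1  0]
 [75 73 70 19 20 20 16  0 22 23 23 23 -1  0]
 [73 71 67 20 19 19 17 -1 18 18 19 19  0 -1]
 [69 68 63 40 38 20 10 -1 15 16 16 14 -2 -1]
 [66 62 60 39 39 20  2  0 11 12 13 11  0 -1]
 [62 59 57 40 39 19 -1 -1  8  9  9  8  1  1]]
```

View pics/s11.png

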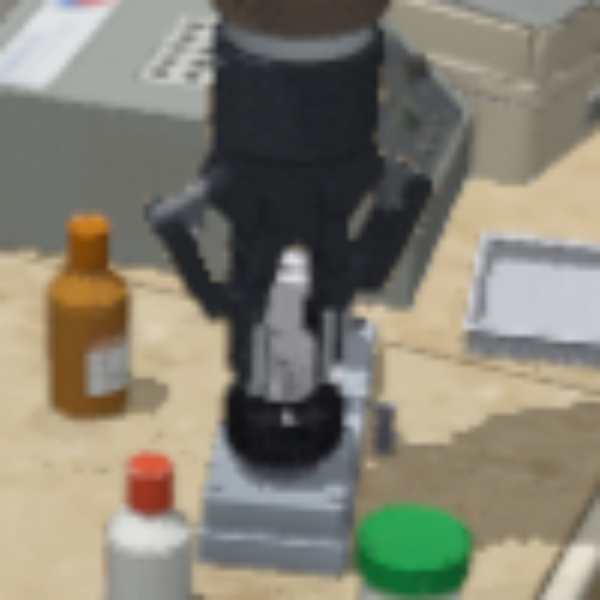

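{"method": "arm_command", "body": {"rows": [0,0,0,0,5,0,-1,0,0,0,0,10,0,-1,0,0,0,0,15,0,-1,0,0,0,0,20,0,-1,0,0,0,0,25,0,-1,0,0,0,0,30,0,-1,0,0,0,0,30,0,-1,0,0,0,0,30,0,-1]}}

```text
time: 19.48
ee_pos: [0.4788, 0.3792, 0.1546]
tcp_rot: [-90.0, 0.1, 15.1]
wrist_force: [-5.1, -4.6, 4.7]
opening: 0.0253
```

```bash
python3 t.py; python3 hm.py h5 side 6 2>/dev/null; python3 scans.py h5 -8.8
python3 - <<'E'
import pickle,numpy as np,cv2
o=pickle.load(open("h5.pkl","rb"))
np.set_printoptions(linewidth=220)
for c,s in(("side",np.s_[234:241,304:318]),):
    I,P,sd=o[c]; print(np.round(P[s][...,2]*1e3).astype(int))
E
```

```text
t 19.4833 pos [478.8 379.2 154.6] rot [-90.04   0.08  15.08] q [ 38.38  13.     2.6   79.69  -0.01 113.3 ] F [-5.13 -4.62  4.68] M [-0.96  1.02  0.02] op 25.31
toolx yaw 15.078517324085078 tool y [-0. -0. -1.]
side
[-12.3  -12.05 -11.8  -11.55 -11.3  -11.05 -10.8  -10.55 -10.3  -10.05
  -9.8   -9.55  -9.3   -9.05  -8.8   -8.55  -8.3   -8.05  -7.8   -7.55
  -7.3   -7.05  -6.8   -6.55  -6.3   -6.05  -5.8   -5.55  -5.3 ]
[173 169 168 164 159 158 153 153 153 153 148 148 144 143 139 139 144 144
 144 145 145 146 146 142 142 138 139 142 143]
[[76 75 40 19 19 20 19  4 -1  1  0 -1 -1 -1]
 [74 75 75 19 20 19 21 -1 -1  0 -1 -2 -2  0]
 [76 75 74 29 28 19 19  0 -1 -1 -1 -1 -1 -2]
 [76 76 74 19 26 26 26  0 27 28 29 28 -1 -1]
 [76 76 72 20 20 20 18 -1 23 23 23 24  0  0]
 [75 73 71 20 21 20 17 -1 23 22 24 24 -1  0]
 [73 71 69 19 20 19 17 -1 17 19 19 18  0 -1]]
```

{"method": "arm_command", "body": {"rows": [0,0,0,0,0,0,0,0,0,0,0,0,0,0.3,0,0,0,0,0,0,0.3,0,-3,0,0,0,0,0.3,0,-6,0,0,0,0,0.3,0,-6,0,0,0,0,0.3]}}

```text
time: 20.28
ee_pos: [0.4805, 0.3807, 0.2206]
tcp_rot: [-89.8, -0.4, 15.1]
wrist_force: [0.7, 0.6, 0.5]
opening: 0.0556
```

```bash
python3 t.py .40 .06 .25 75
```

```text
t 20.2833 pos [480.5 380.7 220.6] rot [-89.82  -0.42  15.06] q [ 38.39  12.39   9.18  86.33   0.   113.33] F [0.67 0.63 0.5 ] M [0.04 0.03 0.04] op 55.56
toolx yaw 15.060139024466586 tool y [ 0.01  0.01 -1.  ]
shift cm [-16.08  -3.15 -28.87]
rotvec [  0.06 -59.94   0.48]
```

{"method": "arm_command", "body": {"rows": [-16.1,-3.1,-28.9,0,-60,0,0.3,-16.1,-3.1,-28.9,0,-60,0,0.3,-16.1,-3.1,-28.9,0,-60,0,0.3,-16.1,-3.1,-28.9,0,-60,0,0.3,-16.1,-3.1,-28.9,0,-60,0,0.3,-16.1,-3.1,-28.9,0,-60,0,0.3,-16.1,-3.1,-28.9,0,-60,0,0.3,-16.1,-3.1,-28.9,0,-60,0,0.3,-16.1,-3.1,-28.9,0,-60,0,0.3]}}

```text
time: 21.03
ee_pos: [0.3979, 0.0561, 0.2464]
tcp_rot: [-90.1, -0.0, 75.3]
wrist_force: [0.0, 0.2, 0.6]
opening: 0.0553
```

```bash
python3 t.py .4785 .379 .2 75; python3 hm.py h6 top 14 2>/dev/null; python3 hm.py h6s side 5 2>/dev/null; python3 scans.py h6 -8.8; python3 scans.py h6s -8.8
python3 - <<'E'
import pickle,numpy as np,cv2
np.set_printoptions(linewidth=220)
o=pickle.load(open("h6.pkl","rb")); o.update(pickle.load(open("h6s.pkl","rb")))
for c,s in(("top",np.s_[234:248,274:290]),("side",np.s_[234:241,304:318]),):
    I,P,sd=o[c]; print(np.round(P[s][...,2]*1e3).astype(int)); print(np.round(I[s].mean(-1)).astype(int))
I=o["top"][0]; cv2.imwrite("pics/t12.png",cv2.resize(I[222:252,265:300].clip(0,255).astype(np.uint8),None,fx=18,fy=18,interpolation=cv2.INTER_NEAREST))
E
```

```text
t 21.0333 pos [397.9  56.1 246.4] rot [-90.11  -0.    75.28] q [  8.05 -16.22 -15.83  90.29  -0.04  22.77] F [0.04 0.17 0.58] M [ 0.04 -0.01  0.03] op 55.35
toolx yaw 75.27717439327603 tool y [ 0. -0. -1.]
shift cm [33.28  4.64  0.42]
rotvec [0.11 0.28 0.  ]
top
[-12.3  -12.05 -11.8  -11.55 -11.3  -11.05 -10.8  -10.55 -10.3  -10.05
  -9.8   -9.55  -9.3   -9.05  -8.8   -8.55  -8.3   -8.05  -7.8   -7.55
  -7.3   -7.05  -6.8   -6.55  -6.3   -6.05  -5.8   -5.55  -5.3 ]
[213 213 213 213 208 209 210 210 206 203 202 202 202 199 197 197 197 200
 204 207 207 207 210 214 214 214 211 211 211]
side
[-12.3  -12.05 -11.8  -11.55 -11.3  -11.05 -10.8  -10.55 -10.3  -10.05
  -9.8   -9.55  -9.3   -9.05  -8.8   -8.55  -8.3   -8.05  -7.8   -7.55
  -7.3   -7.05  -6.8   -6.55  -6.3   -6.05  -5.8   -5.55  -5.3 ]
[183 178 178 173 167 167 162 162 161 161 157 157 151 151 147 147 152 152
 152 152 153 153 153 150 150 145 146 151 151]
[[26 23 43 43 42 42 44 20 20 18 21 20 20 20 20 21]
 [25 24 42 43 43 42 41 20 21 21 19 20 19 21 19 20]
 [24 25 30 43 39 35 21 20 20 21 19 20 20 20 21 22]
 [20 21 21 20 22 23 21 20 2
[... 1503 characters left out ...]
 1  0  0 -1 -1]
 [75 75 74 20 20 20 19 -1 -1 -1  0 -1 -1 -1]
 [76 75 75 29 29 20 18  0 -1 -1 -1 -1  0 -1]
 [75 75 74 20 27 25 26  1 28 28 26 28 -1  0]
 [75 75 72 19 20 19 19 -1 23 24 23 23 -1  0]
 [76 73 71 20 19 19 17 -1 21 23 23 23  0 -1]
 [72 71 68 19 20 20 15  0 18 19 20 21  0 -1]]
[[ 35  44  99 174 188 188 184 135 117 125 174 185 187 188]
 [ 28  38  82 163 182 196 193 143 119 137 177 186 188 188]
 [ 40  43  37  92 135 166 142 112 122 170 182 186 185 185]
 [ 42  40  31  77 111 136 111  98 133 144 152 180 182 181]
 [ 42  36  26  90 133 189 157 117 118  92  86 112 174 187]
 [ 38  26  22 121 179 185 135 118 109  89  86 114 174 186]
 [ 31  25  24 150 190 201 147 117 109  84  74 122 171 181]]
```

View pics/t12.png

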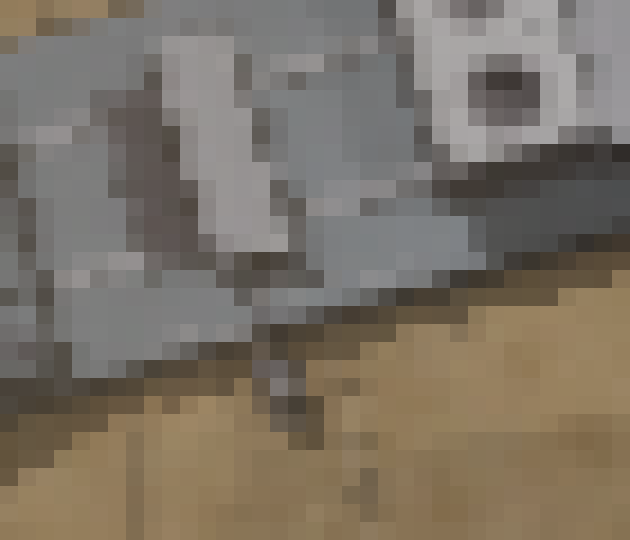

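```bash
cat > joint.py <<'E'
from fit import *
import multiprocessing as mp,sys
L=[("h2",0,0),("h6",0,6.594),("h2",1,0),("h3",1,2.80),("h4",1,5.295),("h5",1,6.594),("h6s",1,6.594)]
Zs=[]
for n,k,off in L:
    ob=pickle.load(open(n+".pkl","rb")); s=setup(("top","side")[k],(d,e)[k],ob[("top","side")[k]][1]); s=tuple(a[s[3]] for a in s[:4])+s[4:]
    if k==1: # drop knob/jaw
        m=s[2]<31; s=tuple(a[m] for a in s[:4])+s[4:]
    Zs.append((s,k,off))
def cst(x,fixgap=None):
    x=np.array(x)
    if fixgap is not None: x[9]=x[5]+fixgap
    t=0
    for s,k,off in Zs:
        y=x[5:].copy(); y[0]+=off
        O,D=rays(s,*((x[0],x[1]) if k==0 else (x[2],x[3])),x[4])
        t+=np.minimum(np.abs(cast(O,D,boxes(y))-s[2]),4).sum()
    return t
bd=[(-.8,1.4),(-.6,1.6),(-1.5,1.2),(1,3.4),(.006,.02),(-18,-13),(32,38),(20,27),(27,30),(-10.5,-5),(37,44),(46,54),(36,44),(46,54),(21,25.5),(27,30),(0,1)]
def run(g):
    r=differential_evolution(cst,bd,args=(g,),seed=1,maxiter=150,popsize=7,tol=1e-7,polish=False); return g,r.fun,r.x
if __name__=="__main__":
    with mp.Pool(4) as p:
        for g,f,x in p.imap(run,[None]+list(np.arange(6.6,9.0,.2))): print(g if g is None else round(g,2),round(f,1),np.round(x,2)[[0,1,2,3,5,6,7,8,9,10,11,12,13,14,15]],flush=True)
E
time timeout 570 python3 joint.py
```

```text
None 918.8 [  0.07   0.95  -0.38   2.89 -15.43  35.28  25.86  28.46  -8.05  40.56
  49.88  39.43  50.46  23.92  28.49]
6.6 926.9 [  0.16   0.75  -0.42   3.05 -14.92  34.76  26.13  28.69  -6.88  39.99
  49.88  38.79  50.49  23.87  28.34]
6.8 929.1 [  0.15   0.79  -0.31   2.69 -14.89  34.88  25.94  28.55  -7.77  40.01
  50.46  39.4   49.34  23.92  28.49]
7.0 921.7 [  0.2    0.64  -0.27   2.72 -14.92  34.67  26.13  28.59  -7.3   40.3
  49.93  40.06  50.62  23.92  28.37]
7.2 918.8 [ 4.700e-01 -3.600e-01  3.000e-02  1.570e+00 -1.390e+01  3.636e+01
  2.600e+01  2.854e+01 -6.070e+00  3.999e+01  4.989e+01  3.983e+01
  5.046e+01  2.405e+01  2.854e+01]
7.4 919.0 [  0.28   0.33  -0.19   2.27 -14.77  35.68  25.92  28.47  -5.81  40.26
  49.88  39.02  50.45  23.92  28.45]
7.6 927.7 [  0.16   0.78  -0.34   2.76 -15.67  35.9   25.59  28.21  -8.09  40.12
  50.46  38.87  49.39  24.06  28.49]
7.8 920.5 [ 5.000e-02  1.050e+00 -4.300e-01  3.030e+00 -1.593e+01  3.625e+01
  2.550e+01  2.824e+01 -6.040e+00  4.042e+01  4.987e+01  4.020e+01
  5.053e+01  2.405e+01  2.846e+01]
8.0 922.6 [ 1.000e-02  1.150e+00 -4.800e-01  3.160e+00 -1.620e+01  3.628e+01
  2.560e+01  2.814e+01 -8.120e+00  3.972e+01  4.987e+01  3.890e+01
  5.053e+01  2.417e+01  2.838e+01]
8.2 933.1 [  0.33   0.17  -0.14   2.08 -15.26  36.57  25.37  28.01  -9.79  40.36
  49.88  39.9   50.43  24.15  28.46]
8.4 937.0 [ 3.000e-02  1.130e+00 -4.900e-01  3.240e+00 -1.666e+01  3.605e+01
  2.529e+01  2.794e+01 -9.580e+00  4.047e+01  4.995e+01  3.907e+01
  5.048e+01  2.404e+01  2.847e+01]
8.6 950.8 [  0.33   0.18  -0.15   2.11 -15.83  34.88  25.16  27.72  -9.37  40.36
  50.46  40.04  50.51  23.83  28.54]
8.8 949.6 [  0.42  -0.17  -0.07   1.83 -15.68  35.61  25.07  27.63  -9.52  40.58
  50.44  38.84  49.32  23.95  28.46]
9.0 944.0 [  0.23   0.46  -0.27   2.52 -16.51  35.28  24.86  27.56 -10.18  40.03
  49.88  40.12  50.51  23.94  28.56]
real	5m10.149s
user	17m55.534s
sys	0m0.292s
```

```bash
cat > joint2.py <<'E'
from joint import *
def full(q,gap):
    # q: dx0,dy0,dx1,dy1,px,pe,y1,y2,b1,b2,bz
    return np.array([q[0],q[1],q[2],q[3],np.radians(.73),q[4],q[5],25.5+q[11],28.5+q[11],0,q[6],q[7],q[8],q[9],q[10],28.5,0]),gap
b2=[(-.5,1.2),(-.6,1.6),(-1.2,.8),(1.2,3.2),(-17,-13.5),(33,37),(39,42),(48,52),(36,41),(48,52),(23,25),(-.4,.4)]
def c2(q,gap):
    x,g=full(q,gap); return cst(x,g)
def run2(g):
    best=min((differential_evolution(c2,b2,args=(g,),seed=s,maxiter=130,popsize=7,tol=1e-7,polish=False) for s in(1,2)),key=lambda r:r.fun)
    return g,best.fun,best.x
if __name__=="__main__":
    with mp.Pool(4) as p:
        for g,f,x in p.imap(run2,list(np.arange(6.5,8.6,.2))): print(round(g,2),round(f,1),np.round(x,2),flush=True)
E
time timeout 575 python3 joint2.py
```

```text
6.5 945.6 [ 3.900e-01 -1.000e-02 -1.600e-01  2.270e+00 -1.408e+01  3.484e+01
  4.072e+01  4.990e+01  3.881e+01  5.054e+01  2.432e+01  3.800e-01]
6.7 938.6 [  0.48  -0.31  -0.     1.73 -13.96  35.34  40.63  49.92  39.46  50.54
  24.15   0.4 ]
6.9 928.9 [  0.14   0.78  -0.3    2.72 -14.98  36.41  40.11  49.9   38.86  50.52
  23.91   0.4 ]
7.1 927.3 [  0.08   1.03  -0.36   2.93 -15.27  35.67  40.65  49.9   38.89  50.45
  24.14   0.38]
7.3 926.7 [ 4.500e-01 -2.400e-01  4.000e-02  1.600e+00 -1.411e+01  3.567e+01
  4.070e+01  4.990e+01  3.978e+01  5.047e+01  2.418e+01  2.300e-01]
7.5 926.3 [  0.35   0.07  -0.09   2.02 -14.65  34.59  40.45  49.9   39.23  50.58
  23.9    0.18]
7.7 926.3 [ 4.300e-01 -1.300e-01 -4.000e-02  1.850e+00 -1.466e+01  3.608e+01
  4.065e+01  4.990e+01  4.025e+01  5.058e+01  2.413e+01  7.000e-02]
7.9 927.0 [ 2.800e-01  2.900e-01 -1.700e-01  2.280e+00 -1.527e+01  3.450e+01
  3.988e+01  4.990e+01  3.948e+01  5.057e+01  2.406e+01 -3.000e-02]
8.1 933.9 [  0.2    0.59  -0.25   2.55 -15.76  35.89  40.62  49.9   39.44  50.49
  24.14  -0.17]
8.3 940.6 [  0.39  -0.06  -0.08   2.   -15.29  35.42  39.92  49.9   39.16  50.53
  23.84  -0.22]
8.5 942.6 [  0.3    0.25  -0.19   2.34 -15.86  35.42  40.5   49.9   39.62  50.47
  24.01  -0.35]
real	6m1.058s
user	18m2.790s
sys	0m1.438s
```

```bash
python3 t.py .479 .3795 .2 75
```

```text
t 21.9833 pos [398.7  58.8 245.6] rot [-90.    -0.    75.03] q [  8.39 -15.97 -15.72  90.25  -0.    23.36] F [-0.27  1.08  0.58] M [ 0.02 -0.04  0.01] op 56.06
toolx yaw 75.02808951990149 tool y [ 0.  0. -1.]
shift cm [33.06  4.56  0.53]
rotvec [0.   0.03 0.  ]
```

{"method": "arm_command", "body": {"rows": [33,3,0.5,0,0,0,0.3,33,3,0.5,0,0,0,0.3,33,3,0.5,0,0,0,0.3,33,3,0.5,0,0,0,0.3,33,3,0.5,0,0,0,0.3,33,3,0.5,0,0,0,0.3,33,4.5,0.5,0,0,0,0.3,33,4.5,0.5,0,0,0,0.3,33,4.5,0.5,0,0,0,0.3,33,4.5,0.5,0,0,0,0.3]}}

```text
time: 22.82
ee_pos: [0.4787, 0.3803, 0.198]
tcp_rot: [-89.9, 0.2, 75.2]
wrist_force: [-0.0, -0.7, 1.5]
opening: 0.0558
```

```bash
python3 t.py .479 .3795 .154 75
```

```text
t 22.8167 pos [478.7 380.3 198. ] rot [-89.87   0.18  75.16] q [38.47 12.78  7.15 84.6  -0.   53.3 ] F [-0.04 -0.73  1.46] M [-0.05  0.04 -0.02] op 55.78
toolx yaw 75.16468800988844 tool y [-0. -0. -1.]
shift cm [-0.05  4.4  -0.06]
rotvec [-0.13  0.16 -0.18]
```

{"method": "arm_command", "body": {"rows": [0,2,0,0,0,0,0.3,0,4.2,0,0,0,0,0.3,0,4.2,0,0,0,0,0.3,0,4.2,0,0,0,0,-1,0,4.2,0,0,0,0,-1,0,4.2,0,0,0,0,-1,0,4.2,0,0,0,0,-1,0,4.2,0,0,0,0,-1]}}

```text
time: 23.48
ee_pos: [0.4797, 0.3792, 0.1609]
tcp_rot: [-90.1, -0.2, 75.0]
wrist_force: [0.2, 0.4, 7.2]
opening: 0.0248
```

```bash
python3 t.py
```

```text
t 23.4833 pos [479.7 379.2 160.9] rot [-90.12  -0.15  75.02] q [38.33 12.77  3.03 80.08 -0.   53.3 ] F [0.22 0.44 7.23] M [-0.03  0.1  -0.05] op 24.82
toolx yaw 75.02209602077495 tool y [ 0.  0. -1.]
```

{"method": "arm_command", "body": {"rows": [0,0,0,0,5,0,-1,0,0,0,0,10,0,-1,0,0,0,0,15,0,-1,0,0,0,0,20,0,-1,0,0,0,0,20,0,-1,0,0,0,0,20,0,-1]}}

```text
time: 23.98
ee_pos: [0.4795, 0.3788, 0.1609]
tcp_rot: [-90.1, -0.1, 55.0]
wrist_force: [-1.7, -2.4, 8.2]
opening: 0.0246
```

```bash
python3 t.py; python3 hm.py h7 side 8 2>/dev/null
python3 - <<'E'
import pickle,numpy as np,cv2
o=pickle.load(open("h7.pkl","rb"))
np.set_printoptions(linewidth=220)
for c,s in(("side",np.s_[234:241,304:318]),):
    I,P,sd=o[c]; print(np.round(P[s][...,2]*1e3,1))
E
```

```text
t 23.9833 pos [479.5 378.8 160.9] rot [-90.07  -0.13  54.98] q [38.32 12.76  3.03 80.12 -0.03 73.34] F [-1.69 -2.42  8.18] M [-0.52  0.33 -0.02] op 24.61
toolx yaw 54.980566178052975 tool y [ 0.  0. -1.]
[[75.9 76.  39.8 20.3 19.3 20.  19.5  4.4 -0.8 -1.3  0.1  0.   0.4 -0.3]
 [75.5 76.2 35.9 19.3 20.2 19.6 20.6 -0.5 -0.7 -0.3 -0.1 -0.6 -1.6 -1. ]
 [75.1 75.7 75.6 27.6 19.4 19.2 19.3 -0.8 -0.6 -0.9 -1.2  0.2 -1.6 -0.5]
 [75.5 75.3 74.1 24.5 25.5 25.7 26.7 -0.1 27.6 27.5 27.4 27.8 -1.  -0.5]
 [75.1 74.6 73.1 19.2 19.4 19.8 18.1 -1.3 23.7 23.7 23.5 22.8 -0.4  0. ]
 [74.5 73.  70.3 18.7 19.8 19.6 16.6  0.2 21.9 22.7 23.1 22.5 -0.5  0.4]
 [71.4 69.1 67.2 19.  19.4 19.4 16.4 -1.  18.4 19.1 18.8 19.7 -0.1 -0.2]]
```

Run:
```python
from fit import *
np.set_printoptions(linewidth=200,precision=2,suppress=True)
K,T=e["camera_matrix"],e["world_from_camera"]
for r in(236,237,238):
    u=np.arange(306,317);w=np.full(11,r);S=(u,w,0,0,K,T)
    O,D=rays(S,-.2,2.4,np.radians(.73))
    for z in(28.0,):
        t=(z-O[2])/D[:,2]; print(r,z,"x",(O[0]+t*D[:,0]),"y",(O[1]+t*D[:,1]))
K,T=d["camera_matrix"],d["world_from_camera"]
for r in(238,239,242,243):
    u=np.arange(277,283);S=(u,np.full(6,r),0,0,K,T); O,D=rays(S,.3,.3,np.radians(.73)); t=(28-O[2])/D[:,2]; print("top",r,O[0]+t*D[:,0],O[1]+t*D[:,1])
```

```text
236 28.0 x [ -8.66  -9.14  -9.62 -10.09 -10.57 -11.05 -11.53 -12.02 -12.5  -12.98 -13.46] y [22.38 25.33 28.27 31.22 34.17 37.11 40.06 43.01 45.96 48.91 51.86]
237 28.0 x [-3.02 -3.5  -3.98 -4.45 -4.93 -5.41 -5.89 -6.36 -6.84 -7.32 -7.8 ] y [22.82 25.75 28.69 31.62 34.56 37.49 40.43 43.36 46.3  49.24 52.17]
238 28.0 x [ 2.57  2.09  1.62  1.14  0.67  0.19 -0.28 -0.76 -1.24 -1.71 -2.19] y [23.26 26.18 29.1  32.02 34.94 37.87 40.79 43.71 46.64 49.56 52.49]
top 238 [ -2.03  -5.39  -8.75 -12.11 -15.47 -18.83] [27.08 28.07 29.07 30.06 31.06 32.05]
top 239 [ -1.04  -4.4   -7.76 -11.12 -14.48 -17.83] [30.46 31.46 32.45 33.45 34.44 35.44]
top 242 [  1.92  -1.43  -4.79  -8.14 -11.49 -14.85] [40.6  41.59 42.59 43.58 44.58 45.57]
top 243 [  2.91  -0.44  -3.8   -7.15 -10.5  -13.85] [43.97 44.97 45.96 46.95 47.95 48.94]
```

Run:
```python
import pickle,numpy as np
np.set_printoptions(linewidth=200,precision=2,suppress=True)
W={"h2":14,"h3":8,"h4":8,"h5":6,"h6s":5,"h7":8}
s=np.s_[236:247,311:317]; t=np.s_[225:235,308:311]
a=sum(pickle.load(open(n+".pkl","rb"))["side"][1][s][...,2]*1e3*w for n,w in W.items())/49
b=sum(pickle.load(open(n+".pkl","rb"))["side"][1][np.s_[236:246,313:316]][...,2]*w for n,w in W.items())
print(a)
# heights bias: bed 20 & table 0 & knob top 76
for nm,sl in(("bed",np.s_[227:233,307:310]),("table",np.s_[232:245,317:322]),("table2",np.s_[228:234,313:320])):
    print(nm,np.mean([pickle.load(open(n+".pkl","rb"))["side"][1][sl][...,2].mean()*1e3 for n in W]))
o=pickle.load(open("h7.pkl","rb"))["side"][0]
print(sum(pickle.load(open(n+".pkl","rb"))["side"][0][235:240,305:317].mean(-1)*w for n,w in {"h5":6,"h6s":5}.items())/11); print(o[235:240,305:317].mean(-1))
```

```text
[[-0.6  -0.53 -0.72 -0.34 -0.52 -1.  ]
 [-0.13 27.32 27.71 27.7  27.99 -0.74]
 [-0.6  22.98 23.21 23.61 23.42 -0.58]
 [-0.45 21.8  22.69 23.   22.8  -0.46]
 [-0.56 18.19 18.79 19.24 19.28 -0.26]
 [ 0.25 15.04 15.64 15.83 13.77 -0.8 ]
 [ 0.31 11.69 12.24 12.32 11.72  0.35]
 [-0.53  7.96  8.45  8.83  8.4   0.37]
 [-0.38  4.67  4.76  5.21 -0.59 -0.63]
 [-0.43  1.21  1.33  2.02 -0.83 -0.62]
 [-0.54 -0.72 -0.16 -0.5  -0.39 -0.44]]
bed 21.384324679545006
table -0.5315553451986872
table2 -0.6556717359341855
[[ 31.76  79.36 164.15 182.33 196.67 193.67 144.09 119.82 138.55 178.58 187.36 188.3 ]
 [ 32.15  31.    92.52 136.52 167.09 142.85 113.24 120.97 168.27 181.36 185.36 184.82]
 [ 31.39  27.82  77.24 112.27 136.03 112.27  98.03 120.55 127.91 141.03 170.94 180.73]
 [ 29.67  25.21  90.39 133.27 189.55 157.27 117.97 105.79  84.61  85.33 110.64 175.42]
 [ 24.85  23.79 120.27 179.91 185.55 136.36 118.09 105.39  83.64  79.42 109.18 174.15]]
[[ 21.46  75.92 168.5  184.17 197.62 196.88 145.96 121.92 140.04 179.46 188.25 188.67]
 [ 23.17  26.5  125.21 141.29 165.33 159.38 124.67 119.21 167.96 181.25 185.   184.79]
 [ 27.29  22.21  65.67 100.75 134.75 109.38  97.88 111.25 115.38 131.29 163.08 179.04]
 [ 27.75  20.92  91.79 131.67 190.29 158.33 119.25  96.25  77.71  84.71 110.33 175.79]
 [ 24.46  24.38 120.96 174.33 184.29 139.08 118.79 102.71  78.25  73.54 105.17 173.67]]
```

Run:
```python
from fit import *
np.set_printoptions(linewidth=200,precision=2,suppress=True)
W={"h2":14,"h3":8,"h4":8,"h5":6,"h6s":5,"h7":8}
K,T=e["camera_matrix"],e["world_from_camera"]
def xs(rows,cols,P,bias):
    u,w=np.meshgrid(cols,rows); u=u.ravel();w=w.ravel(); O,D=rays((u,w,0,0,K,T),-.2,2.4,np.radians(.73))
    h=P[w,u,2]*1e3+bias; t=(h-O[2])/D[:,2]; return (O[0]+t*D[:,0]).reshape(len(rows),-1),(O[1]+t*D[:,1]).reshape(len(rows),-1)
P=sum(pickle.load(open(n+".pkl","rb"))["side"][1]*w for n,w in W.items())/49
for b in(.5,):
    x,y=xs(range(240,246),range(312,315),P,b); print("body front x",x,x.mean())
    x,y=xs([237],range(312,316),P,b); print("blade x(row237)",x)
    for n,r,c in(("h2",236,[310]),("h3",236,range(307,311)),("h5",237,range(308,311)),("h6s",237,range(308,311)),("h7",237,range(307,311))):
        x,y=xs([r],list(c),pickle.load(open(n+".pkl","rb"))["side"][1],b); print(n,"ptr front",x,x.mean())
```

```text
body front x [[-4.1  -3.61 -3.37]
 [-3.56 -3.09 -3.26]
 [-3.33 -2.94 -3.28]
 [-3.68 -3.39 -3.26]
 [-3.32 -3.66 -3.44]
 [-3.24 -3.52 -2.92]] -3.3880229578500813
blade x(row237) [[-6.18 -6.03 -6.52 -6.52]]
h2 ptr front [[-14.14]] -14.137891559296008
h3 ptr front [[-11.01 -11.94  -9.73 -12.28]] -11.238449830333195
h5 ptr front [[-6.45 -7.64 -7.7 ]] -7.263082890386575
h6s ptr front [[-5.24 -8.85 -6.8 ]] -6.9657847688850625
h7 ptr front [[-8.44 -7.23 -7.35 -6.25]] -7.316035245708832
```

{"method": "arm_command", "body": {"rows": [0,0,0,0,0,0,0,0,0,0,0,0,0,0.3,0,0,0,0,0,0,0.3,0,-3,0,0,0,0,0.3,0,-6,0,0,0,0,0.3,0,-6,0,0,0,0,0.3]}}

```text
time: 24.88
ee_pos: [0.4801, 0.3797, 0.2246]
tcp_rot: [-90.1, -0.4, 55.0]
wrist_force: [0.5, -0.2, 0.1]
opening: 0.0554
```

```bash
python3 t.py .40 .06 .25 16.7
```

```text
t 24.8833 pos [480.1 379.7 224.6] rot [-90.12  -0.4   55.03] q [38.34 12.31  9.53 86.8  -0.   73.3 ] F [ 0.51 -0.19  0.14] M [-0.04 -0.09  0.  ] op 55.41
toolx yaw 55.032098472583655 tool y [ 0.01  0.   -1.  ]
shift cm [-30.77  -2.73 -11.76]
rotvec [-0.02 38.33  0.42]
```

{"method": "arm_command", "body": {"rows": [-30.8,-2.7,-11.8,0,38.3,0,0.3,-30.8,-2.7,-11.8,0,38.3,0,0.3,-30.8,-2.7,-11.8,0,38.3,0,0.3,-30.8,-2.7,-11.8,0,38.3,0,0.3,-30.8,-2.7,-11.8,0,38.3,0,0.3,-30.8,-2.7,-11.8,0,38.3,0,0.3,-30.8,-2.7,-11.8,0,38.3,0,0.3,-30.8,-2.7,-11.8,0,38.3,0,0.3,-30.8,-2.7,-11.8,0,38.3,0,0.3]}}

```text
time: 25.63
ee_pos: [0.398, 0.0542, 0.2467]
tcp_rot: [-90.1, -0.1, 16.5]
wrist_force: [-0.1, -0.0, 0.3]
opening: 0.0554
```

```bash
python3 t.py; python3 hm.py h8 top 14 2>/dev/null; python3 hm.py h8s side 16 2>/dev/null; python3 scans.py h8 -7.6
python3 - <<'E'
import pickle,numpy as np,cv2
np.set_printoptions(linewidth=220)
o=pickle.load(open("h8.pkl","rb")); o.update(pickle.load(open("h8s.pkl","rb")))
for c,s in(("top",np.s_[234:247,274:288]),("side",np.s_[234:241,304:318]),):
    I,P,sd=o[c]; print(np.round(P[s][...,2]*1e3).astype(int))
I=o["top"][0]; cv2.imwrite("pics/t13.png",cv2.resize(I[222:252,265:300].clip(0,255).astype(np.uint8),None,fx=18,fy=18,interpolation=cv2.INTER_NEAREST))
I=o["side"][0]; cv2.imwrite("pics/s13.png",cv2.resize(I[220:250,295:325].clip(0,255).astype(np.uint8),None,fx=18,fy=18,interpolation=cv2.INTER_NEAREST))
E
```

```text
t 25.6333 pos [398.   54.2 246.7] rot [-90.09  -0.07  16.45] q [  7.8  -16.22 -15.79  90.35  -0.08  81.35] F [-0.09 -0.01  0.25] M [ 0.03 -0.01 -0.01] op 55.38
toolx yaw 16.45343228102888 tool y [ 0. -0. -1.]
top
[-11.1  -10.85 -10.6  -10.35 -10.1   -9.85  -9.6   -9.35  -9.1   -8.85
  -8.6   -8.35  -8.1   -7.85  -7.6   -7.35  -7.1   -6.85  -6.6   -6.35
  -6.1   -5.85  -5.6   -5.35  -5.1   -4.85  -4.6   -4.35  -4.1 ]
[191 194 194 194 189 193 193 193 193 187 187 187 187 180 184 184 184 187
 191 191 191 194 199 195 195 195 198 193 198]
[[24 25 43 42 43 42 41 20 19 22 21 21 20 22]
 [25 23 43 43 42 43 44 21 19 21 20 20 19 22]
 [23 24 43 43 42 34 22 20 18 19 21 20 20 21]
 [22 20 21 21 20 18 20 22 22 21 20 20 21 19]
 [21 21 22 22 21 21 21 21 22 21 20 23 20 13]
 [21 21 20 21 21 29 21 20 19 18  9 -1  1  3]
 [21 21 22 19 18 28 14  8 -1  3  2  1  1  3]
 [20 20 18 12  5 -1 -2  0  0  1  2  1  0  0]
 [ 8  1  2  0 -1 24 29 -2  0  0  1  1  1  0]
 [-1  0  1  0  0 23 29 23  0  4  1  1  1  0]
 [-1  0  0 -2  2  1 23 19  1  0  3  2  0  1]
 [-2 -1  0  1  0  0 14 10 -2  0  1  1  1  1]
 [ 2  1  0  1  1  1  0  0  1 -1  1  3  1  1]]
[[76 76 40 19 20 20 20  4  0  0 -1 -1  0 -1]
 [75 76 36 20 20 20 20 -1  0  0  0 -1  0  0]
 [75 76 75 28 20 20 18 -1 -1 -1  0 -1  0 -1]
 [76 76 75 25 26 26 27 -1 27 27 28 28  0  0]
 [76 75 73 19 20 19 17 -1 23 23 23 24  0  0]
 [75 73 70 20 20 19 18 -1 22 22 23 23 -1 -1]
 [72 69 67 20 20 19 17  0 19 19 20 19  0 -1]]
```

View pics/t13.png

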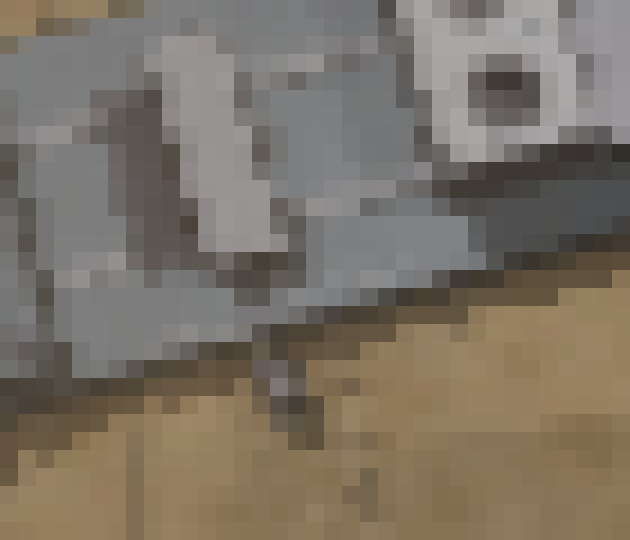

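View pics/s13.png

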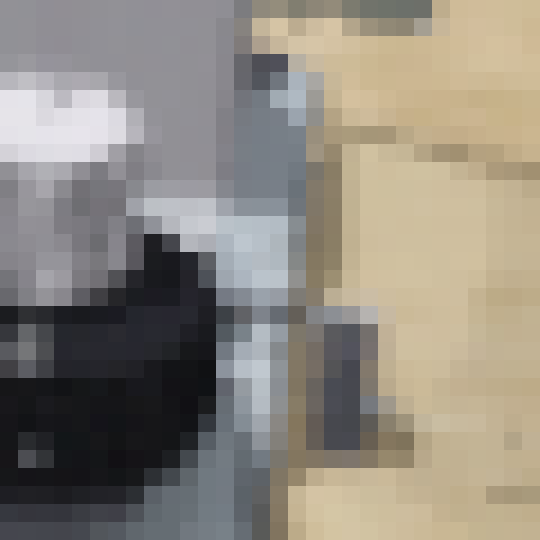

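```bash
python3 t.py .517 .252 .17 16.7
```

```text
t 27.1333 pos [399.3  58.9 245.6] rot [-90.     0.    16.73] q [  8.38 -15.89 -15.66  90.23   0.    81.65] F [-0.16  0.49 -0.99] M [ 0.07  0.01 -0.04] op 55.77
toolx yaw 16.732217533261114 tool y [-0.  0. -1.]
shift cm [16.83  7.56 15.11]
rotvec [-0.    0.03 -0.  ]
```

{"method": "arm_command", "body": {"rows": [16.8,3,15.1,0,0,0,1,16.8,3,15.1,0,0,0,1,16.8,3,15.1,0,0,0,1,16.8,3,15.1,0,0,0,1,16.8,5,15.1,0,0,0,1,16.8,7.5,15.1,0,0,0,1,16.8,7.5,15.1,0,0,0,1,16.8,7.5,15.1,0,0,0,1,16.8,7.5,15.1,0,0,0,1]}}

```text
time: 27.88
ee_pos: [0.5165, 0.2515, 0.1709]
tcp_rot: [-90.0, 0.0, 16.7]
wrist_force: [-0.1, -0.5, 0.4]
opening: 0.0855
```

```bash
python3 t.py .517 .252 .109 16.7
python3 - <<'E'
from h import *
pic("side","s14",(245,130,365,250),5)
E
```

```text
t 27.8833 pos [516.5 251.5 170.9] rot [-90.01   0.04  16.74] q [25.97  7.79 -1.56 80.7  -0.01 99.23] F [-0.09 -0.48  0.4 ] M [-0.05 -0.01  0.04] op 85.54
toolx yaw 16.738609135455196 tool y [-0. -0. -1.]
shift cm [0.07 6.19 0.03]
rotvec [ 0.01  0.04 -0.04]
```

View pics/s14.png

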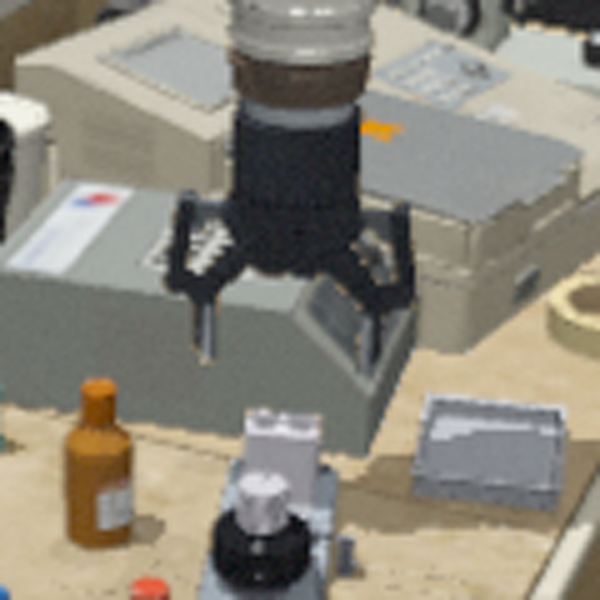

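{"method": "arm_command", "body": {"rows": [0,2.5,0,0,0,0,1,0,4.5,0,0,0,0,1,0,6.1,0,0,0,0,1,0,6.1,0,0,0,0,1]}}

```text
time: 28.27
ee_pos: [0.5158, 0.2505, 0.1083]
tcp_rot: [-90.0, 0.1, 16.7]
wrist_force: [0.0, -0.4, -0.1]
opening: 0.0854
```

```bash
python3 t.py .517 .252 .109 16.7
python3 - <<'E'
from h import *
pic("side","s15",(255,150,355,250),6)
E
```

```text
t 28.2667 pos [515.8 250.5 108.3] rot [-90.02   0.11  16.66] q [25.9   9.01 -7.17 73.93 -0.   99.24] F [ 0.04 -0.39 -0.1 ] M [ 0.    0.02 -0.02] op 85.41
toolx yaw 16.66147108742599 tool y [-0. -0. -1.]
shift cm [ 0.16 -0.07  0.11]
rotvec [ 0.02 -0.04 -0.11]
```

View pics/s15.png

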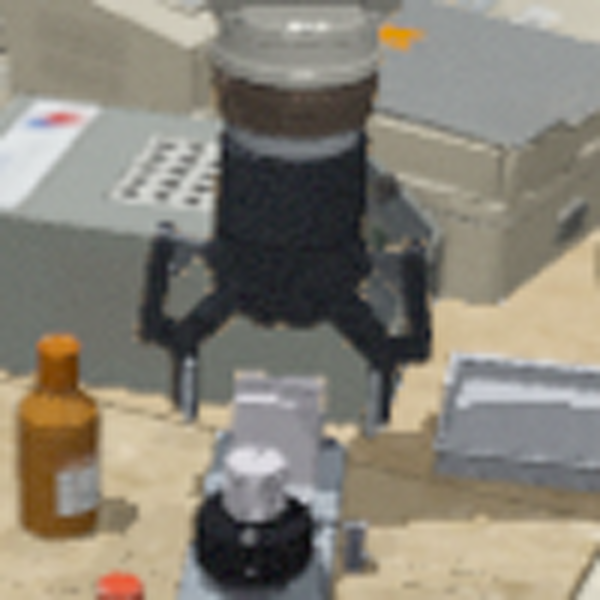

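{"method": "arm_command", "body": {"rows": [0.12,0,0.1,0,0,0,1,0.12,0,0.1,0,0,0,0,0.12,0,0.1,0,0,0,-1,0.12,0,0.1,0,0,0,-1,0.12,0,0.1,0,0,0,-1,0.12,0,0.1,0,0,0,-1,0.12,0,0.1,0,0,0,-1], "force": 40}}

```text
time: 28.9
ee_pos: [0.5179, 0.2533, 0.1106]
tcp_rot: [-90.0, -0.1, 16.7]
wrist_force: [-1.2, 0.1, 7.0]
opening: 0.0433
```

```bash
python3 t.py
python3 - <<'E'
from h import *
pic("side","s16",(255,150,355,250),6)
E
```

```text
t 28.9 pos [517.9 253.3 110.6] rot [-89.99  -0.08  16.73] q [26.07  9.2  -6.69 74.02 -0.   99.33] F [-1.21  0.1   6.99] M [-0.17  0.27 -0.06] op 43.34
toolx yaw 16.7340521215825 tool y [ 0.  0. -1.]
```

View pics/s16.png

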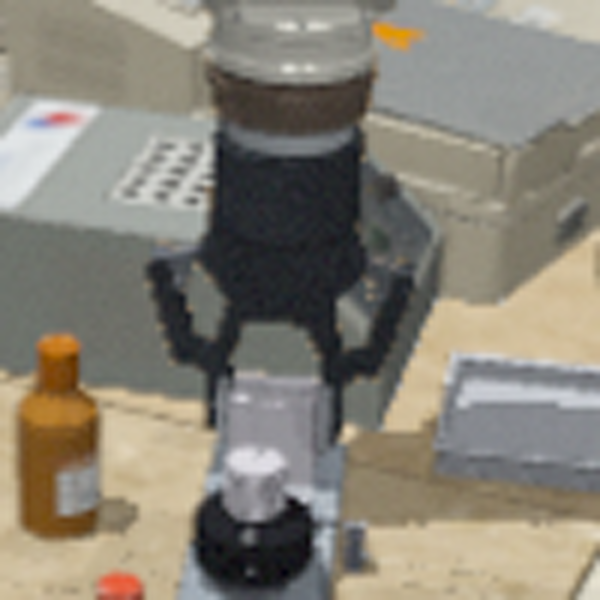

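{"method": "arm_command", "body": {"rows": [0,-0.5,0.1,0,0,0,-1,0,-1.5,0.15,0,0,0,-1,0,-3,0.15,0,0,0,-1,0,-5,0.15,0,0,0,-1,0,-7,0.15,0,0,0,-1,0,-9,0.15,0,0,0,-1,0,-9,0.15,0,0,0,-1]}}

```text
time: 29.53
ee_pos: [0.5181, 0.2552, 0.2046]
tcp_rot: [-89.9, -0.3, 16.7]
wrist_force: [0.7, 0.7, -0.5]
opening: 0.0436
```

```bash
python3 t.py; python3 hm.py h9s side 6 2>/dev/null
python3 - <<'E'
from h import *
import pickle
np.set_printoptions(linewidth=220)
I,P,sd=pickle.load(open("h9s.pkl","rb"))["side"]; s=np.s_[234:241,304:318]; print(np.round(P[s][...,2]*1e3).astype(int))
cv2.imwrite("pics/s17.png",cv2.resize(I[120:260,250:380].astype(np.uint8),None,fx=4.2,fy=4.2))
d=pic("top","t17",(270,200,390,290),6)
for x in models.spot_point("tray_floor","top")[:2]: print(x, at_z(d,x["location"],.003))
for x in models.search_frame("tray_floor","top")[:2]: print(x)
E
```

```text
t 29.5333 pos [518.1 255.2 204.6] rot [-89.94  -0.34  16.74] q [26.22  7.61  1.96 84.01  0.   99.48] F [ 0.7   0.67 -0.53] M [ 0.07 -0.06  0.02] op 43.57
toolx yaw 16.741858295179522 tool y [ 0.01  0.   -1.  ]
[[76 75 39 20 20 19 19  4  0 -1  0  1 -1  0]
 [75 76 36 20 19 20 20  0  0 -1  0 -1 -1  0]
 [76 75 76 28 20 19 19 -1  1 -1  0  0 -1 -1]
 [75 75 75 25 26 27 26  0 28 28 27 27 -1 -1]
 [76 75 74 19 19 19 18  0 23 23 24 24 -1  0]
 [75 73 70 20 20 19 18  0 22 23 23 22 -1  0]
 [72 70 66 20 20 19 16 -1 19 19 19 19 -1 -1]]
{'location': [254.6, 234.5], 'conf': 0.5} [0.48896764 0.38219318 0.003     ]
```

View pics/s17.png

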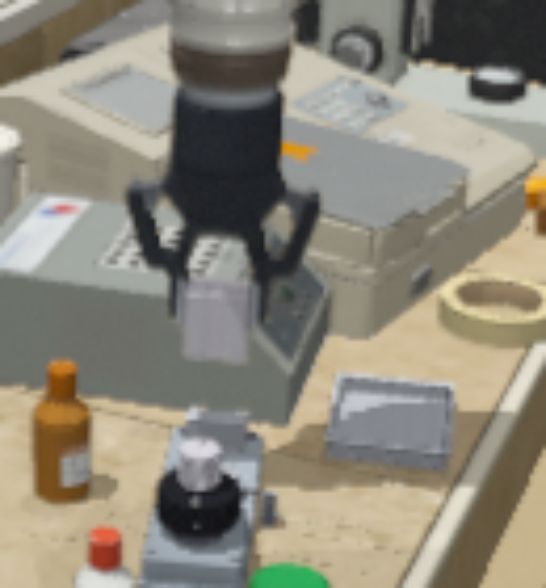

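View pics/t17.png

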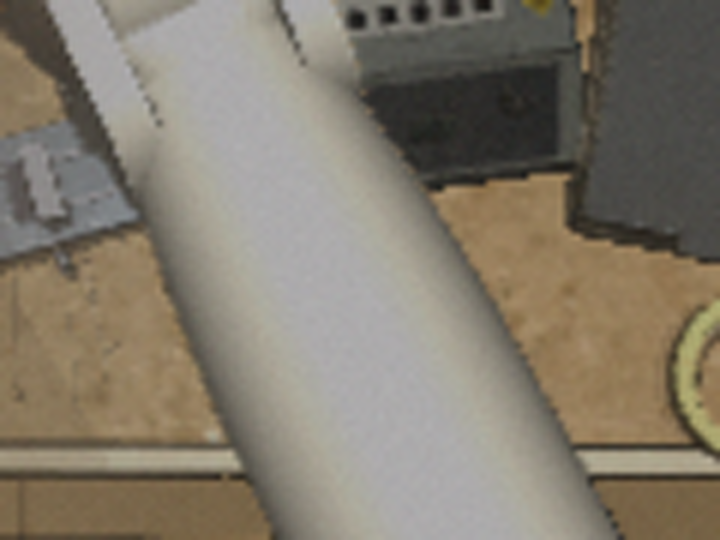

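Run:
```python
from h import *
import pickle
np.set_printoptions(precision=4,suppress=True)
d,e=pickle.load(open("cams.pkl","rb")); N=np.load("init.npz")
A=N["A"]; cv2.imwrite("pics/tray_t.png",cv2.resize(A[228:278,303:358].astype(np.uint8),None,fx=11,fy=11,interpolation=cv2.INTER_NEAREST))
for p in[(557,327),(712,292),(745,423),(593,458)]: print(at_z(d,(200+p[0]/5-.5,180+p[1]/5-.5),.018))
B=N["B"]; s=[(483,128),(608,137),(608,222),(474,215)]
print("side rim far-left,far-right (z .018), bottoms z0")
for p,z in((s[0],.018),(s[1],.018),(s[2],0),(s[3],0)): print(at_z(e,(220+p[0]/4.4-.5,180+p[1]/4.4-.5),z))
# depth of tray/device from init top cam
K=d["camera_matrix"];T=d["world_from_camera"];zz=d["z_map"]
u,w=np.meshgrid(np.arange(560),np.arange(420)); V=np.stack([(u-K[0,2])/K[0,0],-(w-K[1,2])/K[1,1],-np.ones_like(u,float)],-1)*zz[...,None]
P=V@T[:3,:3].T+T[:3,3]
np.set_printoptions(linewidth=220)
print(np.round(P[226:274:2,306:356:2,2]*1e3).astype(int))
r=P[230:240:2,318:352:4]; print(np.round(r[...,0]*1e3).astype(int))
m=(P[...,2]>.0015)&(P[...,2]<.006)
```

```text
[0.4507 0.1826 0.018 ]
[0.4759 0.0732 0.018 ]
[0.384  0.0522 0.018 ]
[0.3594 0.1583 0.018 ]
side rim far-left,far-right (z .018), bottoms z0
[0.4774 0.0818 0.018 ]
[0.3857 0.0531 0.018 ]
[0.3586 0.1487 0.    ]
[0.4498 0.1822 0.    ]
[[  -3    2    4    5    4   68   70 1641   68   78   73   68   64   68   73   67   69   68   66   63   62   72   66   62   61]
 [   0    3   -2    3    1   55   65   71   64   65   67   73   61   64   60   57   60   59   57   58   55   61   54   57   52]
 [  -1    1   -4    2    5   48   62   62   66   60   60   55   67   56   54   59   63   45   37   35   31   23   13 1641    1]
 [  -2    0   -2    2  -10   35   57   57   53   50   40   37   26   17   16   -2   -1    0    4   -1   -2   -2    4    4    6]
 [  -8   -9    0   -3   -2   17   16   15    4   -4   -2    1    3   -3    6   -5    4    4    6    1   -1   -5    0   -3    1]
 [   5    4   -3    3   -1    9    0    2   -3   -9   -1    0    4    5    5    3   -5   -1   -1    6    2    0    6   -1   -2]
 [  -4   -3   -1   -1   -4   -2   -3    2   -8   -1    3    5    0    3    0   -1   13   19   -2   
[... 1701 characters left out ...]
 -2    3   -3   -2   15    6    5    3    0   10    1    6    8   17   17   20    1    6   -6    4   -2    1   10    0]
 [  -5    5   -2   -2    3   -1   -1    8    5    0   17   14   14   -5   -5    6    2   -4   -3   -1   -3    1   -7    8    2]
 [  -8    2   -1   -5    0    3   10   19   19    2    1    6   -1    4    4    2    2   -5   -2   -2    2   -2   -7    0    1]
 [  -8    6   -5    3   -1    7   -2   -2    3    8    5    2   -9   -4    7    4    6   -1   -4   -3   -3    3    0    2   -2]]
[[497 496 497 496 498 497 501 502 505]
 [491 491 493 496 497 500 499 500 499]
 [490 492 492 492 491 492 491 493 493]
 [485 485 485 485 484 486 485 485 485]
 [478 479 477 478 478 476 478 478 478]]
```

View pics/tray_t.png

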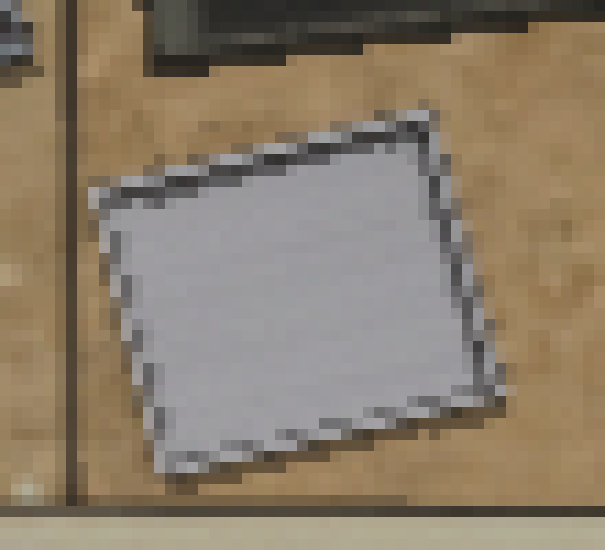

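```bash
python3 t.py .418 .1165 .22 103
```

```text
t 29.9833 pos [516.9 254.5 198.8] rot [-90.01   0.07  16.73] q [26.21  7.79  1.52 83.81  0.   99.48] F [-1.1   0.77 -1.42] M [ 0.02 -0.04 -0.04] op 43.37
toolx yaw 16.733010570466526 tool y [-0. -0. -1.]
shift cm [-13.45  -2.1  -10.36]
rotvec [ -0.04 -86.27  -0.07]
```

{"method": "arm_command", "body": {"rows": [0,-3,0,0,-5,0,-1,-2,-4,-1.5,0,-12,0,-1,-5,-4,-4,0,-19,0,-1,-8,-4,-6.5,0,-26,0,-1,-11,-4,-8.5,0,-33,0,-1,-13.4,-4,-10.3,0,-40,0,-1,-13.4,-4,-10.3,0,-47,0,-1,-13.4,-4,-10.3,0,-54,0,-1,-13.4,-3,-10.3,0,-61,0,-1,-13.4,-2,-10.3,0,-68,0,-1,-13.4,-1,-10.3,0,-75,0,-1,-13.4,0,-10.3,0,-82,0,-1]}}

```text
time: 30.98
ee_pos: [0.4183, 0.1173, 0.199]
tcp_rot: [-90.0, 0.0, 99.1]
wrist_force: [0.3, 0.5, -1.4]
opening: 0.0436
```

```bash
python3 t.py .418 .1165 .14 103
```

```text
t 30.9833 pos [418.3 117.3 199. ] rot [-90.     0.    99.07] q [ 15.66 -11.72 -17.43  84.29  -0.     6.59] F [ 0.32  0.53 -1.37] M [-0.04 -0.02  0.04] op 43.65
toolx yaw 99.06985247493454 tool y [ 0. -0. -1.]
shift cm [-0.07  5.9   0.05]
rotvec [ 0.   -3.93 -0.  ]
```

{"method": "arm_command", "body": {"rows": [0,3,0,0,-4,0,-1,0,6,0,0,-4,0,-1,0,8,0,0,-4,0,-1,0,9,0,0,-4,0,-1,0,9.4,0,0,-4,0,-1,0,9.4,0,0,-4,0,-1]}}

```text
time: 31.48
ee_pos: [0.4183, 0.1173, 0.1053]
tcp_rot: [-90.0, 0.0, 102.7]
wrist_force: [-0.1, 0.6, -0.1]
opening: 0.0432
```

```bash
python3 t.py .418 .1165 .0936 103
python3 - <<'E'
from h import *
pic("side","s18",(270,130,390,250),5)
E
```

```text
t 31.4833 pos [418.3 117.3 105.3] rot [-89.95   0.   102.73] q [ 15.67 -10.04 -26.42  73.67  -0.     2.93] F [-0.1   0.58 -0.15] M [ 0.06  0.01 -0.03] op 43.2
toolx yaw 102.73253768186703 tool y [-0. -0. -1.]
shift cm [-0.07  1.17  0.04]
rotvec [-0.05 -0.27 -0.  ]
```

View pics/s18.png

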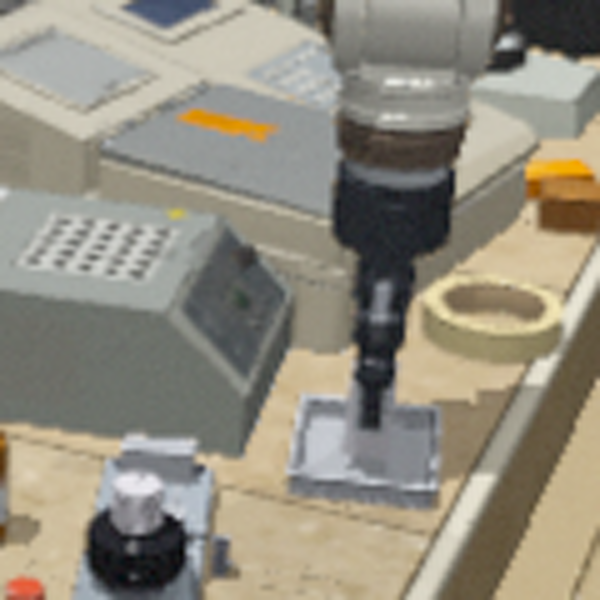

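Well centred in the tray. Lower slowly until contact.

{"method": "arm_command", "body": {"rows": [0,0.4,0,0,0,0,-1,0,0.7,0,0,0,0,-1,0,0.9,0,0,0,0,-1,0,1.0,0,0,0,0,-1,0,1.0,0,0,0,0,-1]}}

```text
time: 31.95
ee_pos: [0.4184, 0.1173, 0.0955]
tcp_rot: [-90.0, 0.0, 102.7]
wrist_force: [0.3, 0.1, -0.6]
opening: 0.0436
```

{"method": "arm_command", "body": {"rows": [0,0.1,0,0,0,0,-1,0,0.1,0,0,0,0,-1]}}

```text
time: 32.12
ee_pos: [0.4185, 0.1174, 0.0946]
tcp_rot: [-90.0, -0.0, 102.7]
wrist_force: [-0.5, -0.2, -1.4]
opening: 0.0436
```

{"method": "arm_command", "body": {"rows": [0,0.1,0,0,0,0,-1,0,0.1,0,0,0,0,-1]}}

```text
time: 32.28
ee_pos: [0.4185, 0.1174, 0.0936]
tcp_rot: [-90.0, -0.0, 102.7]
wrist_force: [0.2, -1.1, -0.8]
opening: 0.0434
```

{"method": "arm_command", "body": {"rows": [0,0.1,0,0,0,0,-1,0,0.1,0,0,0,0,-1]}}

```text
time: 32.45
ee_pos: [0.4186, 0.1174, 0.0936]
tcp_rot: [-90.0, -0.0, 102.7]
wrist_force: [-4.5, -1.9, 9.1]
opening: 0.0436
```

{"method": "arm_command", "body": {"rows": [0,0.1,0,0,0,0,-1,0,0.1,0,0,0,0,-1]}}

```text
time: 32.62
ee_pos: [0.4186, 0.1174, 0.0936]
tcp_rot: [-90.1, -0.0, 102.7]
wrist_force: [-8.1, -2.8, 19.5]
opening: 0.0438
```

```bash
python3 t.py
```

```text
t 32.6167 pos [418.6 117.4  93.6] rot [-90.07  -0.   102.73] q [ 15.66  -9.7  -27.45  72.18   0.     2.93] F [-8.06 -2.75 19.49] M [-0.5   1.79  0.01] op 43.79
toolx yaw 102.73169375115545 tool y [ 0.  0. -1.]
```

{"method": "arm_command", "body": {"rows": [0,-0.17,0,0,0,0,-1,0,-0.17,0,0,0,0,-1,0,-0.17,0,0,0,0,0.1,0,-0.17,0,0,0,0,0.3,0,-0.17,0,0,0,0,0.4,0,-0.17,0,0,0,0,0.4,0,-0.17,0,0,0,0,0.4]}}

```text
time: 33.2
ee_pos: [0.4184, 0.1173, 0.0931]
tcp_rot: [-90.0, -0.0, 102.7]
wrist_force: [-0.8, -0.1, -0.1]
opening: 0.0601
```

```bash
python3 t.py
python3 - <<'E'
from h import *
pic("side","s19",(270,130,390,250),5)
E
```

```text
t 33.2 pos [418.4 117.3  93.1] rot [-89.99  -0.   102.73] q [ 15.67  -9.64 -27.45  72.2    0.     2.93] F [-0.85 -0.12 -0.09] M [ 0.04  0.02 -0.01] op 60.06
toolx yaw 102.73273947214498 tool y [-0. -0. -1.]
```

View pics/s19.png

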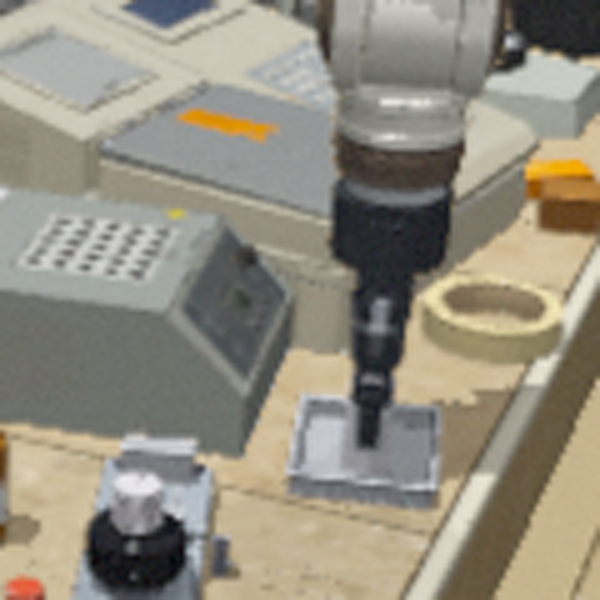

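Released with no force left. Lift straight up, then move off to the right.

{"method": "arm_command", "body": {"rows": [0,-2,0,0,0,0,0.4,0,-5,0,0,0,0,0.4,0,-9,0,0,0,0,0.4,0,-13,0,0,0,0,0.4,0,-16,0,0,0,0,0.4,-4,-18,0,0,0,0,0.4,-8,-18,0,0,0,0,0.4,-12,-18,0,0,0,0,0.4,-16,-18,0,0,0,0,0.4,-20,-18,0,0,0,0,0.4,-22,-18,0,0,0,0,0.4,-22,-18,0,0,0,0,0.4]}}

```text
time: 34.25
ee_pos: [0.4674, -0.1007, 0.2727]
tcp_rot: [-90.0, 0.0, 102.5]
wrist_force: [0.2, -0.7, -0.1]
opening: 0.0597
```

```bash
python3 t.py; python3 hm.py h10 top,side 12 2>/dev/null
python3 - <<'E'
from h import *
import pickle
np.set_printoptions(linewidth=220)
o=pickle.load(open("h10.pkl","rb"))
for c,s in(("top",np.s_[234:247,274:288]),("side",np.s_[234:241,304:318])): print(np.round(o[c][1][s][...,2]*1e3).astype(int))
print("tray blk"); print(np.round(o["top"][1][242:270,318:344][...,2]*1e3).astype(int)[::2,::1])
cv2.imwrite("pics/t20.png",cv2.resize(o["top"][0][180:300,210:370].astype(np.uint8),None,fx=5,fy=5))
cv2.imwrite("pics/s20.png",cv2.resize(o["side"][0][150:290,230:390].astype(np.uint8),None,fx=4.2,fy=4.2))
E
```

```text
t 34.25 pos [ 467.4 -100.7  272.7] rot [-89.96   0.03 102.5 ] q [-12.13  -5.37  -3.7   91.69  -0.04 -24.64] F [ 0.22 -0.66 -0.1 ] M [-0.01  0.    0.04] op 59.75
toolx yaw 102.50262202485085 tool y [-0. -0. -1.]
[[26 25 45 43 44 43 40 20 23 20 21 21 22 19]
 [25 25 45 45 43 44 43 19 20 20 21 19 20 21]
 [26 24 40 43 43 34 21 20 18 20 21 19 21 21]
 [22 22 20 22 22 21 19 20 20 22 22 20 20 19]
 [19 19 20 19 19 20 21 19 22 21 21 22 18 14]
 [21 22 22 20 19 28 23 20 20 17 10  2  1  0]
 [21 21 20 20 19 29 15  9  0  2  0 -2 -1  1]
 [21 21 17 14  2  1 -1 -1  3  1  1  2  2  0]
 [ 9  0  0 -1  1 26 30  0  0  0 -1  0  0  1]
 [-1  2  1  3  3 24 32 24  1  1  2  3 -1  2]
 [-1  1  1  1 -2  3 23 18  0 -1  0  1  0  1]
 [-2  0  0  0 -1  0 12 11 -1  0  2  1 -1  0]
 [-1  1  1 -1  2  2  1 -1 -2  2  2  0  0  0]]
[[76 75 40 19 19 20 19  4  0  0  0 -1 -1 -1]
 [76 76 37 19 19 20 20 -1  0 -1 -1 -1  0 -1]
 [76 76 75 28 20 20 19 -1 -1  0  0  0 -1  0]
 [76 76 74 26 25 26 27 -1 27 28 28 28 -1 -2]
 [75 75 73 19 20 19 18 -1 23 23 23 23 -1  0]
 [75 73 70 20 20 19 18 -1 22 22 22 23  0  0]
 [72 69 67 19 19 19 17 -2 19 19 2
[... 456 characters left out ...]
51 50 54 53 54 55 24 24 34 53 51  5  3  2  5  4  3]
 [ 3  3  1  2  3  5 38 54 23 23 24 33 52 54 54 51 23 53 54 54  2  2  4  5  4  4]
 [ 3  3  5  1  6  4 22 54 53 54 53 52 53 54 54 54 55 55 54 54  3  3  5  3  4  4]
 [ 4  4  3  4  6  4  6 39 54 53 53 50 38 29 20  7  3  3  4  3  6  5  4  4  5  5]
 [ 3  3  3  5  3  5  3  3  3  5  3  2  4  3  3  2  4  2  3  5  5  3  3  2  6  3]
 [ 3  3  4  4  2  6  4  5  3  5  3  3  4  4  2  4  5  4  5  5  4  4  3  3  2  3]
 [ 3  4  4  3  3  2  3  2  2  3  2  5  4  4  5  2  4  3  4  2  7  6  3  4 15 19]
 [ 3  2  4  5  4  2  6  4  1  4  4  4  2  5  4 16 17 20 18 19 18  1  1  2 -1 -1]
 [ 5  4  4  3  3  4  4 17 18 18 20 19 17  0  2  1  0 -1 -1  1  2 -1 -1 -1  1  0]]
```

View pics/t20.png

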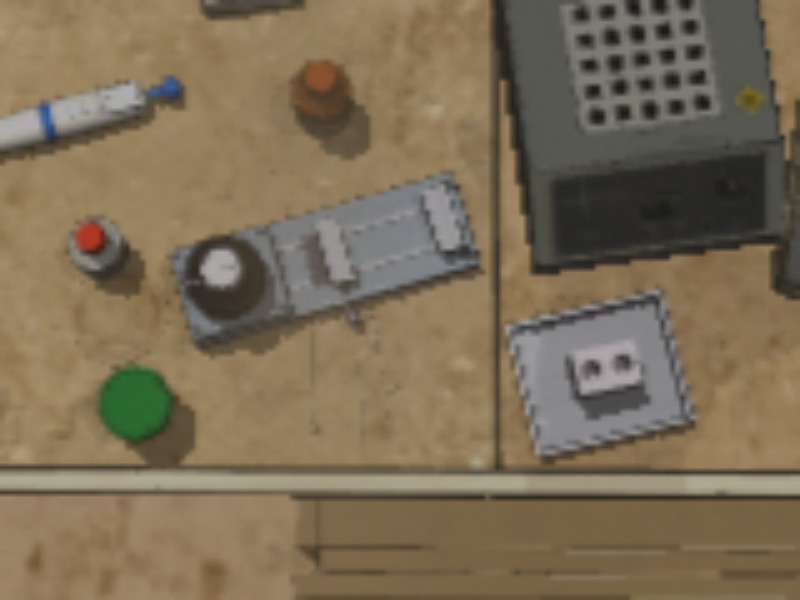

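View pics/s20.png

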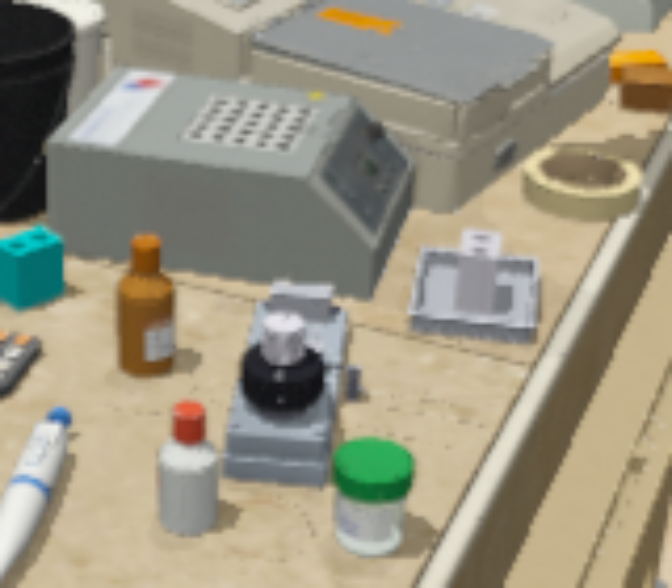

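Run:
```python
from h import *
print(np.abs(sensors.get_obs()["qd"]).max()); print(bot.job_done())
```

```text
0.06405585769464796
the job is handed in; nothing more can be done
None
```

I opened the vise to its index clip, moved the drilled block to the steel tray, and handed the job in at about 35 s of the 72 s allowed.

**Outer knob:** I turned it 154.5° in two grips, about 27 mm of jaw travel. That left the pointer roughly 5 mm short of the blade. I estimated this from the depth maps plus the knob angle, because the pictures are too coarse to measure it directly.

**Inner knob:** I let go of the outer knob and turned the inner one 107° in two grips, about 4.67 mm. My final depth readings from both cameras put the pointer about 0.25 mm (give or take 0.25 mm) short of the blade, and not past it. One side-camera height reading for a single state pointed the other way by a few tenths of a millimetre, within its noise. A rough fit with a different assumed pointer height would leave up to 0.8 mm. I did not turn it further.

**Block:** I gripped it at 40 N, lifted it straight out, and set it down at the tray centre. The downward press reached about 20 N against the floor before I eased off and opened the fingers. The last pictures show it upright, with its top reading about 54 mm (53 mm expected).

**Final checks:** The pointer and clip depth pattern matched before the lift, after it, and at the end. The bottles, jar and tape roll look unmoved by eye. The arm was clear and still when I handed in.

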